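# Put the tube block away in the bench cold chest

### The job

Put the aluminium tube block away in the cold chest. Raise the chest lid by its bar until the folding stay at its side locks and holds the lid up by itself, then lower the block into the chest, without dropping it, so that it stands upright on the floor in the free space beside the kit box. Then push the stay's knee in to unlock it, and lower the lid gently by its bar until it is fully shut, without letting it slam; leave the kit box and everything else on the bench where it is and let go.

Things in the scene. Friction and masses are not known exactly. Their poses are not given: they have to be found in the camera images.
- chest: White insulated cold chest, fixed to the bench: 180 mm deep (x) x 260 wide (y) x 110 high to the rim, walls 14 mm, inside 152 x 232 mm, inner floor 20 mm above the bench. Origin: centre of its underside. Its front with a small control panel faces -x, hinges at the back (+x), folding stay outside its -y side. It stands on the robot's right or left, the mat on the other side.
- lid (a joint): Lid angle, rad: 0 shut, grows as it opens about the chest's +y through lid_hinge; the stay allows at most 1.41, locked it reads 1.40. Flat white slab 180 x 260 x 18 mm, about 0.5 kg, on friction hinges. With the stay unlocked it stays where left from 1.12 to 1.29; from about 1.36 the stay's spring pulls it up and locks by itself; below about 0.9 it falls shut.
- lid_hinge (a point): Point on the lid's hinge line at the middle of the chest's back rim, chest frame (90, 0, 110) mm; fixed.
- lid_bar (a point): Middle of the lid's handle: a steel round bar 12 mm thick, parallel to the chest's y, 112 mm clear between its two arms, its middle line 42 mm ahead of the lid's front edge, so that one finger fits between bar and chest. It swings with the lid: 222 mm ahead of the hinge line and 9 mm above it when shut (119 mm above the bench).
- stay_knee (a joint): Bend of the folding stay's knee, rad: 0 folded (lid shut), grows as the lid rises, 2.47 with its two links in line, 2.68 at its stop, over centre: locked, the lid's weight only presses it onto the stop. Broken below about 2.0. Links: flat steel, 88 mm between pivots; the lower turns on the chest at x -10, z 60 mm, the upper on the lid 100 mm ahead of the hinge line and 8 mm above it.
- stay_roller (a point): Middle of the black roller on the stay's knee: 14 mm thick, 32 mm long, parallel to chest y, sticking out 144 to 176 mm to the -y side of the chest's middle. Locked, it is at chest x 27, z 140 mm. Pushed back and down (+0.8 x, -0.6 z) with about 3 N for 30 to 35 mm it breaks the stay: roller then near x 54, z 120, lid sunk to about 1.25 rad, where it stays.
- block: Aluminium tube block, 80 (x) x 66 (y) x 40 mm high, 0.3 to 0.55 kg, with 4 x 4 wells, some with white-capped tubes standing 5 mm above it. Steel carrying bar 10 mm thick along its y, centred 78 mm above its underside, on two 8 mm posts at y = +-29 mm (50 mm clear between). 83 mm high in all. Origin: centre of its underside, z up. It starts on the mat.
- kit_box: Plain white reagent kit box, 110 (x) x 60 (y) x 55 mm high, 0.3 kg, standing loose in the chest, long side along the chest's x, anywhere across the chest's width; the wider free space may be on either side of it. Origin: centre of its underside.
- mat: Grey bench mat, 340 x 270 x 2 mm, flat on the bench; the block, tip box, bottle and tube rack stand on it in four places, any in any. Origin: centre of its underside.
- tip_box: Bystander: pipette tip box, grey with a clear lid, 122 x 84 x 60 mm. Origin: centre of its underside.
- bottle: Bystander: white bottle, 60 mm across, 130 mm high. Origin: centre of its underside.
- tube_rack: Bystander: low grey tube rack, 100 x 68 x 26 mm, tubes up to 42 mm high. Origin: centre of its underside.
- jar: Bystander: small amber jar, 44 mm across, 55 mm high, on the bench in the middle near the robot. Origin: centre of its underside.
- freezer_box: Bystander: cardboard freezer box with a white lid, 78 x 78 x 52 mm, on the bench in the middle at the back. Origin: centre of its underside.
- pen: Bystander: white and black marker pen, 130 mm long, 12 mm thick, lying on the bench between chest and mat. Origin: under its middle.

How it is judged (in metres and radians):
On the way, in this order (a step that is already met when the one before it is completed fails the run):
1. the lid is up and the stay locked over centre, holding the lid with no finger on it (value of joint lid above 1.33 rad and value of joint stay_knee above 2.6 rad and contact force between the fingers and chest below 0.3 N), for 0.2 s.
2. the block stands upright on the chest's floor, released, the stay still locked (x of block in the frame of chest between -0.05 and 0.05 m and y of block in the frame of chest between -0.095 and 0.095 m and z of block in the frame of chest between 0.014 and 0.026 m and angle between block's own z axis and vertical below 0.1 rad and value of joint stay_knee above 2.6 rad and contact force between the fingers and block below 0.3 N and linear speed of block below 0.03 m/s), for 0.2 s.
3. the stay's knee is broken (value of joint stay_knee below 2 rad), for 0.1 s.
At the end, for the whole second after the job is handed in: the lid is shut (within 0.03 rad, about 6 mm at its bar) with the block standing upright (within 0.1 rad) and at rest on the chest's floor (x of block in the frame of chest between -0.05 and 0.05 m and y of block in the frame of chest between -0.095 and 0.095 m and z of block in the frame of chest between 0.014 and 0.026 m and angle between block's own z axis and vertical below 0.1 rad and value of joint lid below 0.03 rad and linear speed of block below 0.03 m/s); the robot touches nothing.
It fails at once if the lid slams: it comes down on the rim faster than 2.5 rad/s in its last 0.2 rad (value of joint lid below 0.2 rad and velocity of joint lid below -2.5 rad/s).
It fails at once if the block is dropped into the chest: faster than 0.7 m/s below the rim (x of block in the frame of chest between -0.05 and 0.05 m and y of block in the frame of chest between -0.095 and 0.095 m and z of block in the frame of chest below 0.1 m and linear speed of block above 0.7 m/s).
It fails at once if the kit box or a bystander is pushed more than 25 mm from its place or tipped over (distance of any of kit_box, tip_box, bottle, tube_rack, jar, freezer_box, pen from where it was at the start of the episode above 0.025 m or angle between any of kit_box, tip_box, bottle, tube_rack, jar, freezer_box's own z axis and vertical above 0.5 rad).
It also fails if it takes over 69 s, if anything falls off the work surface, if the arm or the gripper's body presses on something with over 40 N, if the wrist force passes 120 N, or if a joint passes its speed limit or range.

### The arm

A 6-joint arm with a two-finger parallel gripper is mounted at the origin on the work surface. World frame = base frame: x ahead of the robot, y to its left, z up, the work surface at z = 0. Lengths are in m, angles in degrees, forces in N, time in s.
With the tool pointing down it reaches from about 0.4 to 0.825 m from the base axis. Payload 7 kg.
Tool frame: the origin (TCP) lies at the very end of the fingers, on their centre line; the grasp point (between the pads) lies 19 mm behind it; z points along the fingers, y is the direction in which the jaws open and shut (so a half turn about z gives the same grasp; the last joint's range is limited). The gripper opens to 88 mm and grips with 3 to 60 N. Pads are 19 mm wide; open, the fingers measure 130 mm over their backs; the gripper's body (78 mm by 193 mm) begins 47 mm behind the grasp point.
Start: joints at [-53.566, 20.546, 0.682, 0, -70.136, -16.507], TCP at [0.23, -0.635, 0.227] pointing down, gripper open.
Joint ranges: [-176.03, 176.03], [-82.01, 121.73], [-58.28, 71.71], [-173.87, 95.51], [-174.79, -0.11], [-173.66, 173.66]. Speed limits (degrees/s): [136.94, 136.94, 172.46, 180, 180, 180].

### API

Orientations are given as [roll, pitch, yaw] about the fixed x, y, z axes, in that order (R = Rz(yaw) Ry(pitch) Rx(roll)).
In Python, from plant import telemetry, snapshot, calibration, workorder gives the robot as it stands. The module is installed in compiled form; this text tells all that it offers.
- The arm moves only by the tool step_arm, never from a script. Its argument "plan" is text: rows parted by semicolons, each of 7 numbers parted by spaces: the finger opening in cm, from 0 to 8.76, then the shift along the tool's x, y, z in cm, then the turn, a rotation vector about the tool's x, y, z in degrees. A call has 1 to 12 rows; each row shifts and turns the commanded pose from where the row before left it, along the tool's axes as they then stand; what a row does not reach is not made up. A row lasts 1/12 s, in which the tool goes at most 41.7 mm and 7.16 degrees, less where a joint would pass 70% of its speed; a pose out of reach is approached as far as the arm can. A call with a gripper value outside its range is refused whole. The fingers move at their own pace and stop on an object; the grip force is fixed at half the most. Time passes only in rows, so rows that do not move let the fingers close. It gives the time, the measured TCP pose, the force and the opening at its end, in the units of the state.
- telemetry.get_obs(): the state, without advancing time (a new reading comes with each control period).
- snapshot(name): name is "scene" or "side" or "wrist"; returns the picture (480x640x3 uint8, blue, green, red); there is no depth.
- calibration(name): a dict with "K" (3x3 intrinsics, pixels), "k1" (the pictures are not rectified: a ray, as slopes to the right and down, at radius r is drawn at 1 + k1 r^2 times it, then the intrinsics apply), "camera_from_world" (4x4, takes a point from world to camera coordinates). Camera axes: x right, y up, looking along -z (the intrinsics and any distortion apply to the point x, -y, -z); pixel columns grow to the right and rows downward; lengths in m; the calibration is good to about 2 mm. A picture is of the moment at which its call begins: read the wrist's pose just before it. calibration takes no time and is no camera call; for the wrist camera it gives the pose at the moment of the call.
- workorder.close_job(): hands the job in, once; it reports no verdict.
The state is a dict: "clock": time; "joint_pos": joint angles; "qvel": joint speeds; "tau": joint torques, N m; "tool_pos": TCP position; "orientation": TCP orientation; "force": force on the tool from outside, world axes, zero at the start; "moment": the same for the moment, N m; "opening": finger opening in m.
Only numpy, scipy, OpenCV 4.12 (cv2) and the standard library are available. Lean on these libraries where they do the work, as an engineer would, in place of code of your own. Each camera call takes 0.05 s, during which the arm holds its last target.

## Working session

There is one attempt and no reset: what is moved stays moved. The work goes in short steps, Python scripts to look and compute and a tool call to move; the robot and the scene stay as the last step left them, time stands still between calls to the robot, and variables do not carry over. Pictures are saved under pics/ and viewed, and the job is handed in when it is done.

Besides the shell and the picture viewer there is one more tool, called after "Emit:" by a JSON object that holds its "op" and its "data", one argument or row to a line. step_arm: Moves the arm, as the interface text tells. Its arguments: {"type":"object","properties":{"plan":{"type":"string"}},"required":["plan"]}

```bash
mkdir -p pics; cat > h.py <<'E'
import numpy as np, cv2
from plant import telemetry, snapshot, calibration, workorder
from scipy.spatial.transform import Rotation as R
def snap(cam,name):
    c=calibration(cam); im=snapshot(cam); cv2.imwrite(f'pics/{name}.png',im); np.savez(f'pics/{name}.npz',K=c['K'],k1=c['k1'],T=c['camera_from_world']); return im
def cal(name):
    return np.load(f'pics/{name}.npz')
def proj(c,P):
    P=np.atleast_2d(P); T=np.array(c['T']); p=P@T[:3,:3].T+T[:3,3]
    s=np.c_[p[:,0],-p[:,1]]/(-p[:,2:]); r2=(s**2).sum(1,keepdims=True); s=s*(1+float(c['k1'])*r2)
    K=np.array(c['K']); return np.c_[s[:,0]*K[0,0]+K[0,2],s[:,1]*K[1,1]+K[1,2]]
def ray(c,u,v):
    K=np.array(c['K']); d=np.array([(u-K[0,2])/K[0,0],(v-K[1,2])/K[1,1]]); s=d.copy()
    for _ in range(30): s=d/(1+float(c['k1'])*(s@s))
    T=np.array(c['T']); Rm=T[:3,:3]; o=-Rm.T@T[:3,3]; return o,Rm.T@np.array([s[0],-s[1],-1.])
def atz(c,u,v,z):
    o,d=ray(c,u,v); return o+d*(z-o[2])/d[2]
def crop(name,x0,y0,x1,y1,f,out):
    im=cv2.imread(f'pics/{name}.png')[y0:y1,x0:x1]; cv2.imwrite(f'pics/{out}.png',cv2.resize(im,None,fx=f,fy=f,interpolation=cv2.INTER_CUBIC))
E
python3 - <<'E'
from h import *
for n in ['scene','side','wrist']: snap(n,n+'0'); c=cal(n+'0'); T=c['T'];print(n,-T[:3,:3].T@T[:3,3],T[2,:3],c['K'][0,0],c['k1'])
print(telemetry.get_obs())
E
```

```text
scene [ 1.22311897 -0.07193795  0.69772278] [ 0.73740514 -0.03992078  0.67426996] 488.3053790056448 -0.068072633577301
side [0.12043876 0.6535036  0.91312663] [-0.39599668  0.59343203  0.7007318 ] 604.6810013365949 -0.15068812423913225
wrist [ 0.15303548 -0.66321792  0.38338887] [-0.28071398 -0.10286403  0.95426341] 330.3700828213385 -0.0608055963463442
{'clock': 0.15, 'joint_pos': array([-5.35652486e+01,  2.05829588e+01,  6.45127505e-01, -1.50457501e-02,
       -7.01355103e+01, -1.65078753e+01]), 'qvel': array([-0.08436503, -0.10215569,  0.13487965,  0.01242264, -0.01644033,
       -0.0635397 ]), 'tau': array([-1.28630410e-03, -5.83276141e+01,  2.93291169e+01,  7.00123072e+00,
        8.76627106e-03, -1.23046311e-04]), 'tool_pos': array([ 0.22991209, -0.63423849,  0.22582057]), 'orientation': array([ 1.79925662e+02, -7.27901222e-03, -1.60078241e+02]), 'force': array([ 0.09553028, -0.30241681,  1.10608985]), 'moment': array([-0.00364963, -0.00873692, -0.06758171]), 'opening': 0.088077700073308}
```

View pics/scene0.png

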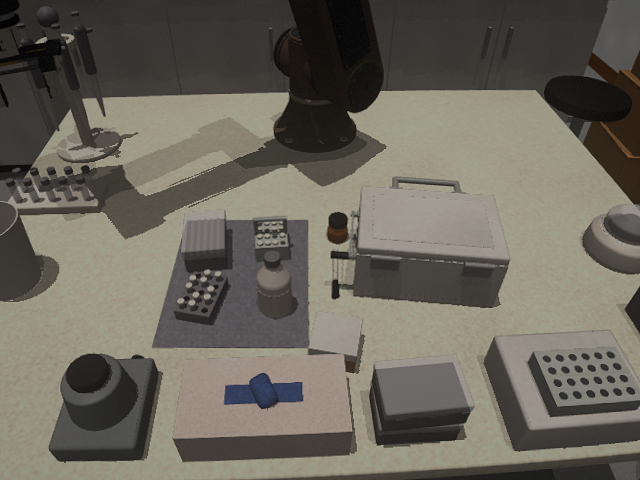

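View pics/side0.png

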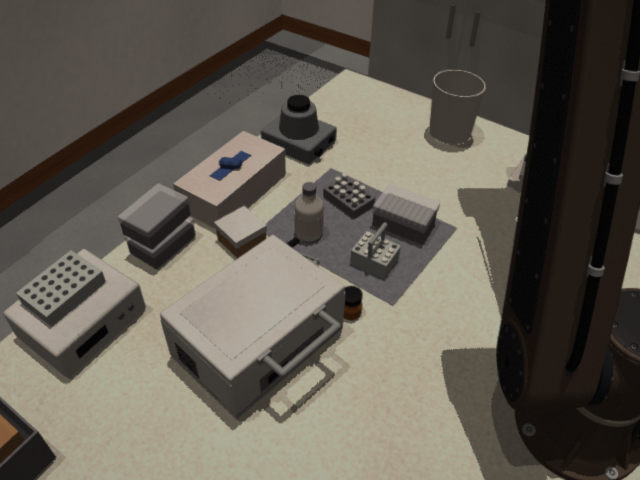

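View pics/wrist0.png

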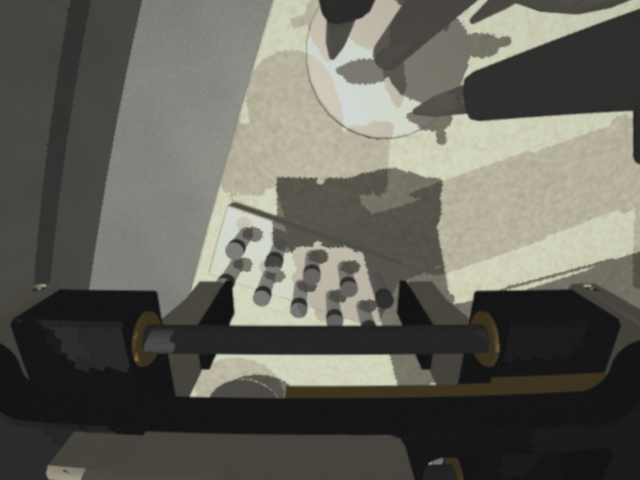

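```bash
python3 - <<'E'
from h import *
crop('scene0',310,160,530,325,3.6,'c1'); crop('side0',150,225,370,415,3.6,'c2'); crop('side0',300,160,460,310,5,'c3'); crop('scene0',150,190,380,370,3.4,'c4')
E
```

```text
(no output)
```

View pics/c1.png

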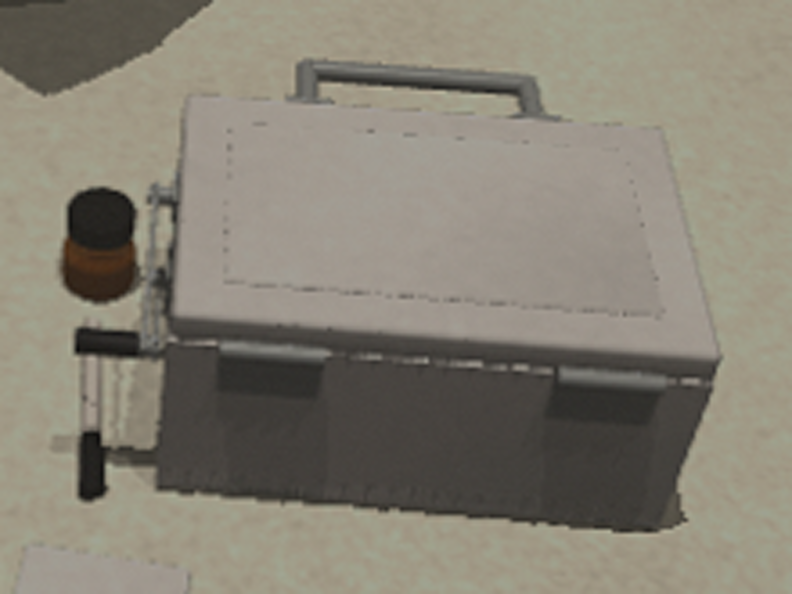

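View pics/c2.png

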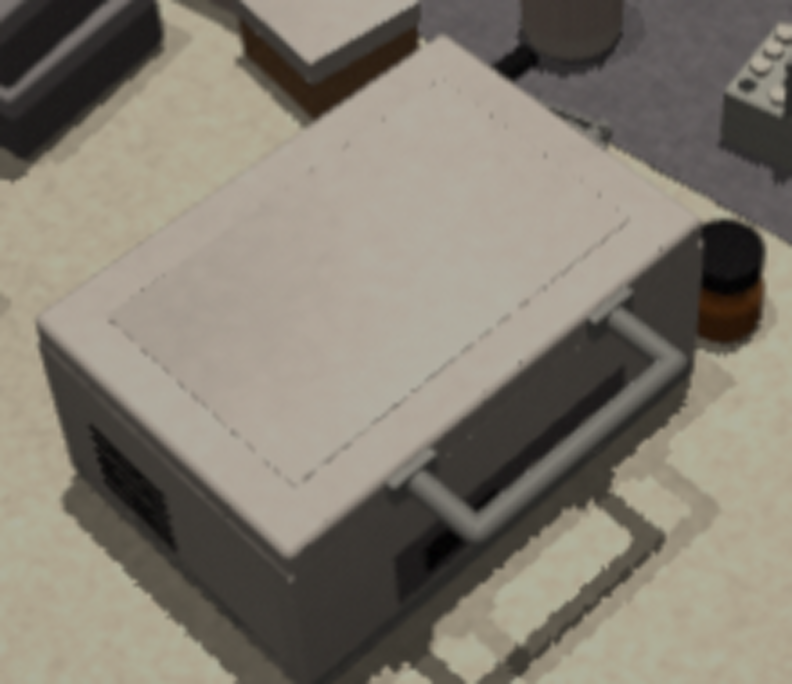

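View pics/c3.png

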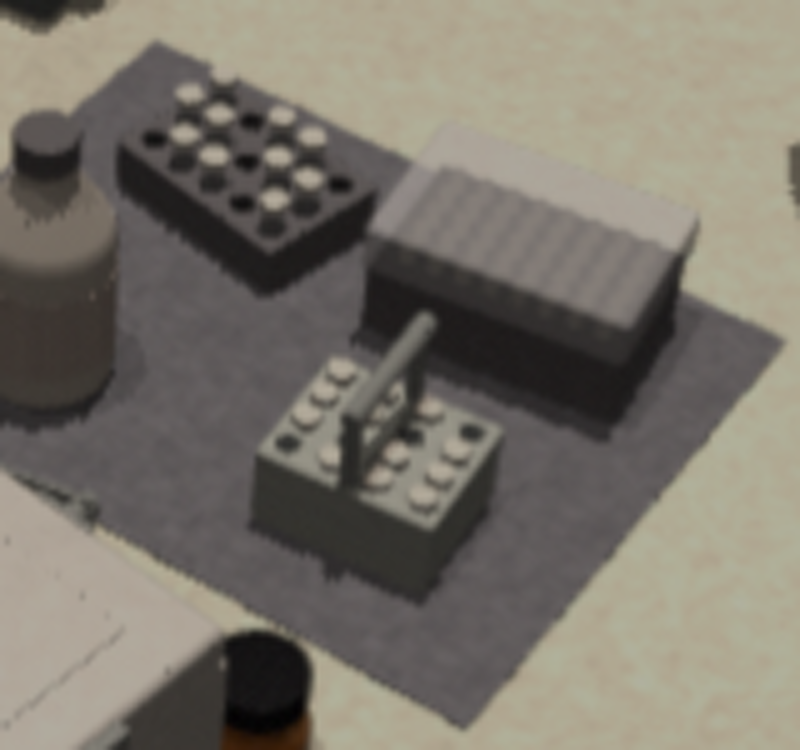

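View pics/c4.png

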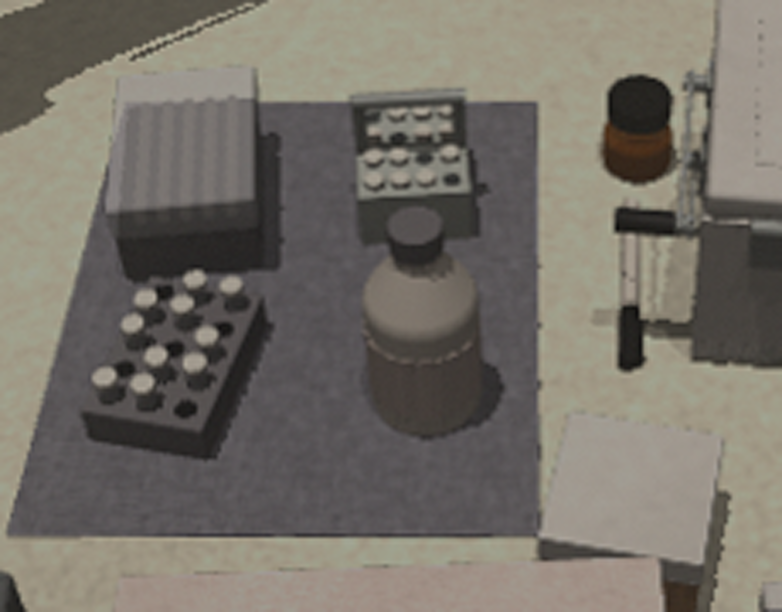

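```bash
cat > fit.py <<'E'
from h import *
from scipy.optimize import least_squares
def C(s,off,pts): return [(s,off[0]+u/off[2],off[1]+v/off[2],P) for u,v,P in pts]
def fit(obs,x0,free=('x','y','yaw')):
    cs={s:cal(s) for s in set(o[0] for o in obs)}
    def W(p,P): c,s=np.cos(p[2]),np.sin(p[2]); return np.array([p[0]+c*P[0]-s*P[1],p[1]+s*P[0]+c*P[1],P[2]])
    def f(p): return np.concatenate([proj(cs[o[0]],W(p,np.array(o[3])/1000))[0]-o[1:3] for o in obs])
    r=least_squares(f,x0,loss='soft_l1',f_scale=1.); print('fit x y yaw',r.x[:2].round(4),np.degrees(r.x[2]).round(2)); print(f(r.x).reshape(-1,2).round(1).tolist()); return r.x
E
python3 - <<'E'
from fit import *
o1=(310,160,3.6); o2=(150,225,3.6)
obs=C('scene0',o1,[(188,95,(-90,-130,128)),(660,127,(-90,130,128)),(719,357,(90,130,128)),(172,330,(90,-130,128)),(160,488,(90,-130,0)),(680,528,(90,130,0))])
obs+=C('side0',o2,[(440,36,(90,-130,128)),(38,322,(90,130,128)),(290,557,(-90,130,128)),(702,225,(-90,-130,128))])
p=fit(obs,[0.5,0.15,0])
c=cal('side0'); s=cal('scene0')
# bar
W=lambda P:np.array([p[0]+np.cos(p[2])*P[0]-np.sin(p[2])*P[1],p[1]+np.sin(p[2])*P[0]+np.cos(p[2])*P[1],P[2]])
for P in [(-.132,-.056,.119),(-.132,.056,.119)]: print((proj(s,W(P))[0]-[310,160])*3.6,(proj(c,W(P))[0]-[150,225])*3.6, W(P))
o3=(300,160,5);o4=(150,190,3.4)
obs=C('side0',o3,[(350,412,(0,33,78)),(430,320,(0,-33,78)),(257,450,(-40,33,40)),(425,527,(40,33,40)) ,(500,430,(40,-33,40))])
E
```

```text
fit x y yaw [0.5502 0.1823] -8.98
[[-0.8, -0.8], [0.7, -0.3], [2.1, -0.2], [0.3, -4.4], [-1.0, 1.2], [-6.4, 1.3], [-0.0, -0.9], [-2.7, 0.2], [-0.0, 2.3], [0.9, -1.3]]
[316.371938    70.70536651] [665.79904649 373.86801802] [0.41109125 0.14761459 0.119     ]
[514.4703486   84.53092763] [488.75462585 528.18462607] [0.42857336 0.25824178 0.119     ]
```

```bash
python3 - <<'E'
from fit import *
o1=(310,160,3.6); o2=(150,225,3.6)
obs=C('scene0',o1,[(188,95,(-90,-130,128)),(660,127,(-90,130,128)),(719,357,(90,130,128)),(160,488,(90,-130,0)),(316,70,(-132,-56,119)),(522,83,(-132,56,119))])
obs+=C('side0',o2,[(440,36,(90,-130,128)),(38,322,(90,130,128)),(290,557,(-90,130,128)),(702,225,(-90,-130,128)),(665,368,(-132,-56,119)),(483,523,(-132,56,119))])
p=fit(obs,[0.5,0.15,0])
o3=(300,160,5);o4=(150,190,3.4)
obs=C('side0',o3,[(350,410,(0,33,80)),(430,320,(0,-33,80)),(427,529,(-40,33,42)),(257,450,(40,33,42)) ,(502,430,(-40,-33,42)),(340,353,(40,-33,42))])
obs+=C('scene0',o4,[(356,199,(40,-33,42)),(475,192,(40,33,42)),(360,241,(40,-33,2)),(477,232,(40,33,2)),(352,97,(0,-33,80)),(465,92,(0,33,80))])
p=fit(obs,[0.45,-0.1,0])
# mat, pen, jar etc
s=cal('scene0')
for n,u,v,z in [('mat fl',85+0,100,.002),('mat fr',537,103,.002),('mat br',540,533,.002),('mat bl',10,535,.002),('jar',640,95,.055),('bottle top',415,225,.13),('tip',258,70,.06),('tip',255,210,.06),('fbox',640,480,.052),('pen1',630,365,.006),('pen2',632,240,.006),('roller',620,220,.1)]:
    print(n,atz(s,150+u/3.4,190+v/3.4,z).round(3))
E
```

```text
fit x y yaw [0.5507 0.1817] -9.21
[[-0.8, -0.8], [0.7, -0.0], [1.7, 0.2], [-1.5, 1.2], [0.1, 0.3], [-2.0, 0.7], [0.3, -1.1], [-2.7, -0.5], [-0.5, 1.8], [0.9, -1.4], [0.0, 1.5], [1.2, 1.1]]
fit x y yaw [ 0.4788 -0.1149] 1.95
[[-0.1, 3.1], [-0.2, 1.1], [1.0, 0.9], [-0.6, 0.5], [1.1, 0.3], [-1.2, 0.4], [-0.1, -0.8], [-1.5, -0.5], [0.2, 1.3], [-1.6, 2.1], [-0.3, 1.3], [-0.1, 1.1]]
mat fl [ 0.377 -0.332  0.002]
mat fr [ 0.393 -0.036  0.002]
mat br [ 0.73  -0.049  0.002]
mat bl [ 0.72  -0.317  0.002]
jar [0.452 0.024 0.055]
bottle top [ 0.636 -0.107  0.13 ]
tip [ 0.423 -0.209  0.06 ]
tip [ 0.548 -0.2    0.06 ]
fbox [ 0.737 -0.002  0.052]
pen1 [0.624 0.005 0.006]
pen2 [0.527 0.014 0.006]
roller [ 0.606 -0.002  0.1  ]
```

```bash
cat > pl.py <<'E'
from h import *
CH=np.array([0.5507,0.1817]); CY=np.radians(-9.2)
def W(x,y,z):  # chest mm -> world
    c,s=np.cos(CY),np.sin(CY); return np.array([CH[0]+(c*x-s*y)/1000,CH[1]+(s*x+c*y)/1000,z/1000])
def toC(P):
    c,s=np.cos(CY),np.sin(CY); d=np.array(P[:2])-CH; return np.round([1000*(c*d[0]+s*d[1]),1000*(-s*d[0]+c*d[1]),P[2]*1000],1)
def Rd(yaw,pitch=0,roll=180): return R.from_euler('xyz',[roll,pitch,yaw],degrees=True)
def state():
    o=telemetry.get_obs(); return o,np.array(o['tool_pos']),R.from_euler('xyz',o['orientation'],degrees=True)
def plan(p0,R0,legs,op):
    """legs: list of (pos,Rot,nrows)"""
    rows=[]
    for P,Rt,n in legs:
        P=np.array(P); rv=(R0.inv()*Rt).as_rotvec()
        for i in range(n):
            p=p0+(P-p0)*i/n; Ri=R0*R.from_rotvec(rv*i/n)
            d=Ri.inv().apply((P-p0)/n)*100
            w=np.degrees(rv/n)
            rows.append('%g '%op+' '.join('%g'%round(x,2) for x in d)+' '+' '.join('%g'%round(x,2) for x in w))
        p0,R0=P,Rt
    for i in range(0,len(rows),12): print('; '.join(rows[i:i+12])); print()
E
python3 - <<'E'
from pl import *
o,p,r=state(); print(p,o['orientation'])
print(W(-132,0,119))
plan(p,r,[((.44,-.2,.26),Rd(-130),16),(W(-132,0,200),Rd(-99.2),14)],2.7)
E
```

```text
[ 0.22991209 -0.63423849  0.22582057] [ 1.79925662e+02 -7.27901222e-03 -1.60078241e+02]
[0.42039801 0.20280432 0.119     ]
2.7 -2.16 2.1 -0.21 0 0 -1.88; 2.7 -2.23 2.03 -0.21 0 0 -1.88; 2.7 -2.29 1.96 -0.21 0 0 -1.88; 2.7 -2.36 1.88 -0.21 0 0 -1.88; 2.7 -2.42 1.8 -0.21 0 0 -1.88; 2.7 -2.47 1.72 -0.21 0 0 -1.88; 2.7 -2.53 1.64 -0.21 0 0 -1.88; 2.7 -2.58 1.56 -0.21 0 0 -1.88; 2.7 -2.63 1.47 -0.21 0 0 -1.88; 2.7 -2.68 1.38 -0.21 0 0 -1.88; 2.7 -2.72 1.3 -0.21 0 0 -1.88; 2.7 -2.76 1.21 -0.21 0 0 -1.88

2.7 -2.8 1.11 -0.21 0 0 -1.88; 2.7 -2.84 1.02 -0.21 0 0 -1.88; 2.7 -2.87 0.93 -0.21 0 0 -1.88; 2.7 -2.9 0.83 -0.21 0 0 -1.88; 2.7 -2.11 1.96 0.43 -0 0 -2.2; 2.7 -2.19 1.87 0.43 -0 0 -2.2; 2.7 -2.26 1.79 0.43 -0 0 -2.2; 2.7 -2.32 1.7 0.43 -0 0 -2.2; 2.7 -2.39 1.61 0.43 -0 0 -2.2; 2.7 -2.45 1.52 0.43 -0 0 -2.2; 2.7 -2.5 1.42 0.43 -0 0 -2.2; 2.7 -2.56 1.33 0.43 -0 0 -2.2

2.7 -2.61 1.23 0.43 -0 0 -2.2; 2.7 -2.65 1.12 0.43 -0 0 -2.2; 2.7 -2.69 1.02 0.43 -0 0 -2.2; 2.7 -2.73 0.92 0.43 -0 0 -2.2; 2.7 -2.76 0.81 0.43 -0 0 -2.2; 2.7 -2.79 0.71 0.43 -0 0 -2.2
```

Emit:
{"op": "step_arm", "data": {
  "plan": "2.7 -2.2 2.1 -0.2 0 0 -1.9; 2.7 -2.2 2 -0.2 0 0 -1.9; 2.7 -2.3 2 -0.2 0 0 -1.9; 2.7 -2.4 1.9 -0.2 0 0 -1.9; 2.7 -2.4 1.8 -0.2 0 0 -1.9; 2.7 -2.5 1.7 -0.2 0 0 -1.9; 2.7 -2.5 1.6 -0.2 0 0 -1.9; 2.7 -2.6 1.6 -0.2 0 0 -1.9; 2.7 -2.6 1.5 -0.2 0 0 -1.9; 2.7 -2.7 1.4 -0.2 0 0 -1.9; 2.7 -2.7 1.3 -0.2 0 0 -1.9; 2.7 -2.8 1.2 -0.2 0 0 -1.9"
}}

```text
clock: 1.15
tool_pos: [0.3875, -0.3065, 0.2506]
orientation: [180.0, 0.0, -137.2]
force: [-0.0, 0.1, -0.3]
opening: 0.027
```

Emit:
{"op": "step_arm", "data": {
  "plan": "2.7 -2.8 1.1 -0.2 0 0 -1.9; 2.7 -2.8 1 -0.2 0 0 -1.9; 2.7 -2.9 0.9 -0.2 0 0 -1.9; 2.7 -2.9 0.8 -0.2 0 0 -1.9; 2.7 -2.1 2 0.4 0 0 -2.2; 2.7 -2.2 1.9 0.4 0 0 -2.2; 2.7 -2.3 1.8 0.4 0 0 -2.2; 2.7 -2.3 1.7 0.4 0 0 -2.2; 2.7 -2.4 1.6 0.4 0 0 -2.2; 2.7 -2.5 1.5 0.4 0 0 -2.2; 2.7 -2.5 1.4 0.4 0 0 -2.2; 2.7 -2.6 1.3 0.4 0 0 -2.2"
}}

```text
clock: 2.15
tool_pos: [0.4276, 0.0328, 0.2265]
orientation: [-180.0, 0.0, -112.0]
force: [1.1, -0.8, 0.9]
opening: 0.0269
```

```bash
python3 - <<'E'
from pl import *
o,p,r=state(); print(p,o['orientation'],o['clock'],o['joint_pos'])
plan(p,r,[(W(-132,0,185),Rd(-99.2),6)],2.7)
E
```

```text
[0.42756325 0.03277064 0.2264716 ] [-1.79991108e+02  2.15444299e-02 -1.11958771e+02] 2.15 [ 3.09461546e+01 -3.55635167e+00 -2.83905521e+01 -6.50398553e-03
 -6.51432518e+01 -5.29021941e+01]
2.7 -2.58 1.17 0.69 -0 0 -2.13; 2.7 -2.63 1.07 0.69 -0 0 -2.13; 2.7 -2.66 0.98 0.69 -0 0 -2.13; 2.7 -2.7 0.88 0.69 -0 0 -2.13; 2.7 -2.73 0.78 0.69 -0 0 -2.13; 2.7 -2.76 0.67 0.69 -0 0 -2.13
```

Emit:
{"op": "step_arm", "data": {
  "plan": "2.7 -2.6 1.2 0.7 0 0 -2.1; 2.7 -2.6 1.1 0.7 0 0 -2.1; 2.7 -2.7 1 0.7 0 0 -2.1; 2.7 -2.7 0.9 0.7 0 0 -2.1; 2.7 -2.7 0.8 0.7 0 0 -2.1; 2.7 -2.8 0.7 0.7 0 0 -2.1; 2.7 0 0 0 0 0 0"
}}

```text
clock: 2.73
tool_pos: [0.4198, 0.2058, 0.1833]
orientation: [180.0, -0.0, -99.2]
force: [-1.1, -0.0, 0.5]
opening: 0.0273
```

```bash
python3 - <<'E'
from pl import *
o,p,r=state(); print(p,o['orientation'],o['clock'],o['joint_pos'],toC(p))
snap('wrist','w1');snap('side','s1'); crop('side',0,0,1,1,1,'x') if 0 else None
crop('s1',150,200,420,420,2.9,'s1c')
E
```

```text
[0.4198308  0.20575632 0.18327707] [ 1.79965157e+02 -3.91330502e-02 -9.92072290e+01] 2.7333 [ 5.03195730e+01  2.77603737e+00 -2.81620379e+01 -1.18677073e-02
 -5.91133231e+01 -5.95207171e+01] [-133.     2.8  183.3]
```

View pics/w1.png

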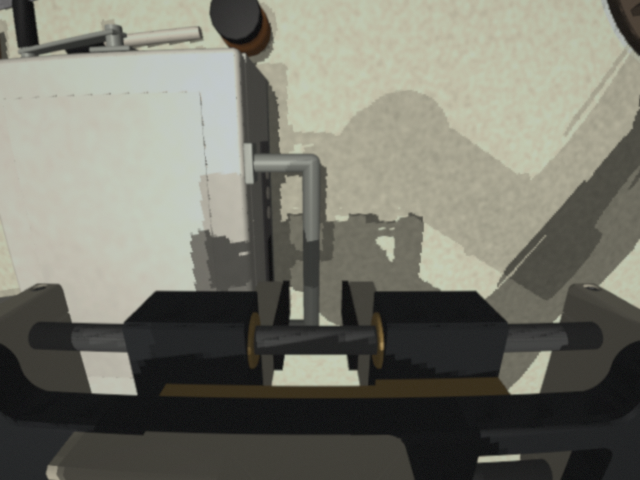

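View pics/s1c.png

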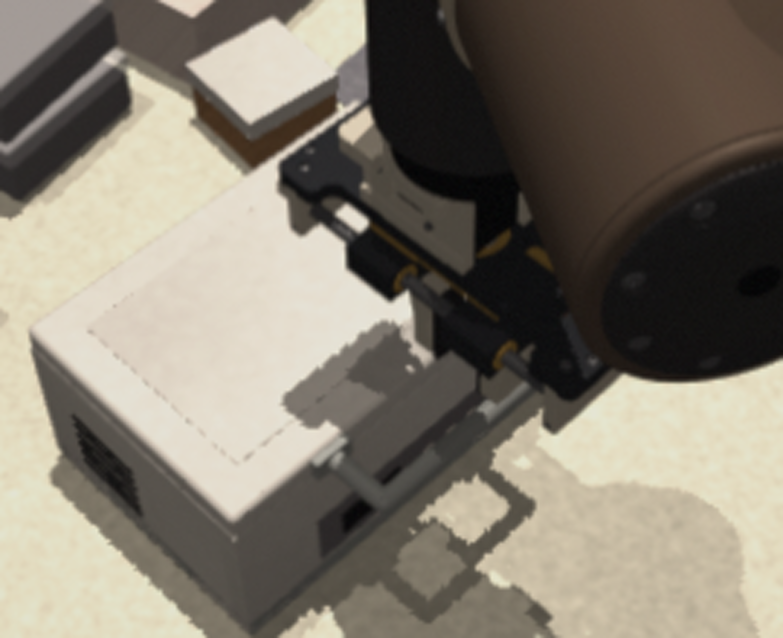

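```bash
python3 - <<'E'
from pl import *
crop('w1',200,120,440,400,2.8,'w1c')
c=cal('w1')
for u,v in [(311,200),(311,250),(311,315)]: 
    P=atz(c,u,v,.119); print(toC(P))
E
```

```text
[-130.4  -38.4  119. ]
[-130.3   -2.5  119. ]
[-130.    49.9  119. ]
```

View pics/w1c.png

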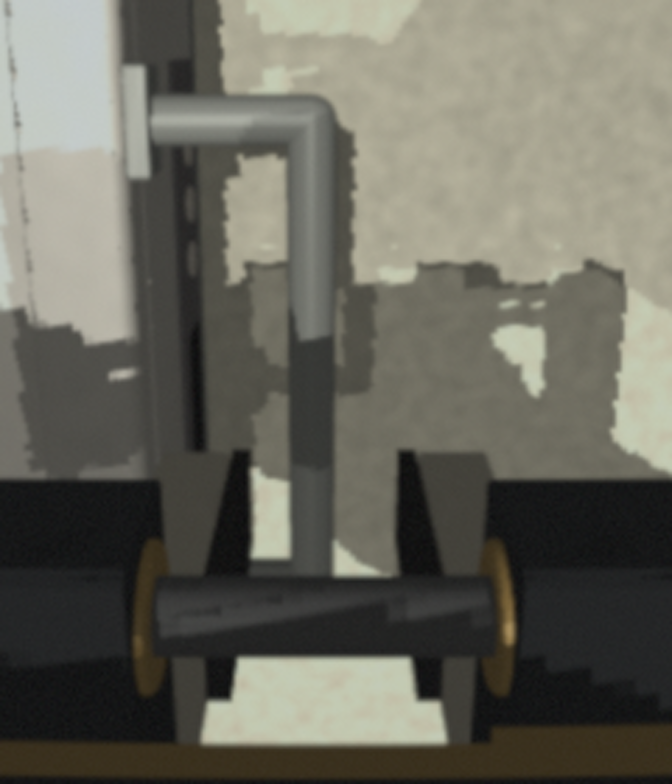

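Emit:
{"op": "step_arm", "data": {
  "plan": "2.7 0 -0.25 0 0 0 0; 2.7 0 0 2 0 0 0; 2.7 0 0 2 0 0 0; 2.7 0 0 2 0 0 0; 2.7 0 0 2.1 0 0 0; 0 0 0 0 0 0 0; 0 0 0 0 0 0 0; 0 0 0 0 0 0 0; 0 0 0 0 0 0 0"
}}

```text
clock: 3.58
tool_pos: [0.4224, 0.2019, 0.1046]
orientation: [180.0, 0.0, -99.5]
force: [-2.3, -0.3, -1.8]
opening: 0.0112
```

```bash
sed -i 's/CH=np.array(\[0.5507,0.1817\])/CH=np.array([0.5522,0.1815])/' pl.py; python3 - <<'E'
from pl import *
o,p,r=state(); print(p,o['orientation'],o['clock'],o['force'],o['opening'],toC(p))
E
```

```text
[0.42243358 0.20188001 0.10463145] [ 1.79987607e+02  4.71019197e-02 -9.95252939e+01] 3.5833 [-2.26052385 -0.33706019 -1.82558364] 0.011236189083795079 [-131.4   -0.6  104.6]
```

```bash
python3 - <<'E'
import numpy as np
th=np.r_[np.arange(0,1.33,0.06),1.38]
x=222*(1-np.cos(th))+9*np.sin(th); z=222*np.sin(th)-9*(1-np.cos(th))
X=np.round(x/10,1);Z=np.round(z/10,1)
r=['0 0 %g %g 0 0 0'%(round(-a,1),round(-b,1)) for a,b in zip(np.diff(X),np.diff(Z))]
print(len(r));print('; '.join(r[:6]));print('; '.join(r[6:12]));print('; '.join(r[12:]));print(X[12],Z[12],X[-1],Z[-1])
E
```

```text
23
0 0 -0.1 -1.3 0 0 0; 0 0 -0.2 -1.4 0 0 0; 0 0 -0.2 -1.3 0 0 0; 0 0 -0.4 -1.3 0 0 0; 0 0 -0.4 -1.2 0 0 0; 0 0 -0.4 -1.3 0 0 0
0 0 -0.6 -1.2 0 0 0; 0 0 -0.6 -1.1 0 0 0; 0 0 -0.7 -1.2 0 0 0; 0 0 -0.8 -1.1 0 0 0; 0 0 -0.8 -1 0 0 0; 0 0 -0.9 -1 0 0 0
0 0 -1 -1 0 0 0; 0 0 -1 -0.8 0 0 0; 0 0 -1 -0.8 0 0 0; 0 0 -1.1 -0.8 0 0 0; 0 0 -1.1 -0.7 0 0 0; 0 0 -1.2 -0.6 0 0 0; 0 0 -1.2 -0.5 0 0 0; 0 0 -1.3 -0.5 0 0 0; 0 0 -1.3 -0.4 0 0 0; 0 0 -1.3 -0.3 0 0 0; 0 0 -1.3 -0.3 0 0 0
6.1 14.4 18.9 21.1
```

Emit:
{"op": "step_arm", "data": {
  "plan": "0 0 -0.1 -1.3 0 0 0; 0 0 -0.2 -1.4 0 0 0; 0 0 -0.2 -1.3 0 0 0; 0 0 -0.4 -1.3 0 0 0; 0 0 -0.4 -1.2 0 0 0; 0 0 -0.4 -1.3 0 0 0"
}}

```text
clock: 4.08
tool_pos: [0.4391, 0.1991, 0.1831]
orientation: [-180.0, 0.1, -99.5]
force: [7.1, -2.3, -5.9]
opening: 0.0107
```

Emit:
{"op": "step_arm", "data": {
  "plan": "0 0 -0.6 -1.2 0 0 0; 0 0 -0.6 -1.1 0 0 0; 0 0 -0.7 -1.2 0 0 0; 0 0 -0.8 -1.1 0 0 0; 0 0 -0.8 -1 0 0 0; 0 0 -0.9 -1 0 0 0"
}}

```text
clock: 4.58
tool_pos: [0.4804, 0.1922, 0.2499]
orientation: [179.8, 0.1, -99.5]
force: [-17.2, 4.6, 12.9]
opening: 0.0109
```

Emit:
{"op": "step_arm", "data": {
  "plan": "0 0 -1 -1 0 0 0; 0 0 -1 -0.8 0 0 0; 0 0 -1 -0.8 0 0 0; 0 0 -1.1 -0.8 0 0 0; 0 0 -1.1 -0.7 0 0 0; 0 0 -1.2 -0.6 0 0 0; 0 0 -1.2 -0.5 0 0 0; 0 0 -1.3 -0.5 0 0 0; 0 0 0 0 0 0 0"
}}

```text
clock: 5.33
tool_pos: [0.5726, 0.1768, 0.3082]
orientation: [-179.8, 0.1, -99.5]
force: [-3.0, 0.8, 9.2]
opening: 0.0108
```

```bash
python3 - <<'E'
from pl import *
o,p,r=state(); print(p,o['orientation'],o['clock'],o['force'],o['opening'],toC(p))
snap('side','s2'); snap('scene','sc2')
E
```

```text
[0.57258431 0.17682973 0.30816168] [-1.79774721e+02  1.03997847e-01 -9.94934921e+01] 5.3333 [-2.97144087  0.78861451  9.19935895] 0.010803652700839071 [ 20.9  -1.4 308.2]
```

View pics/s2.png

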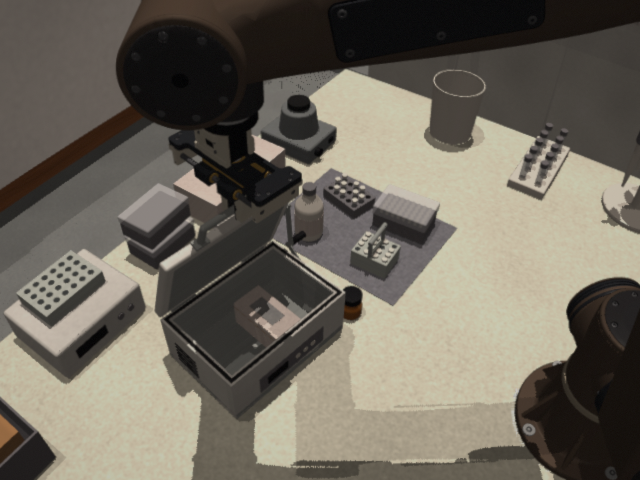

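View pics/sc2.png

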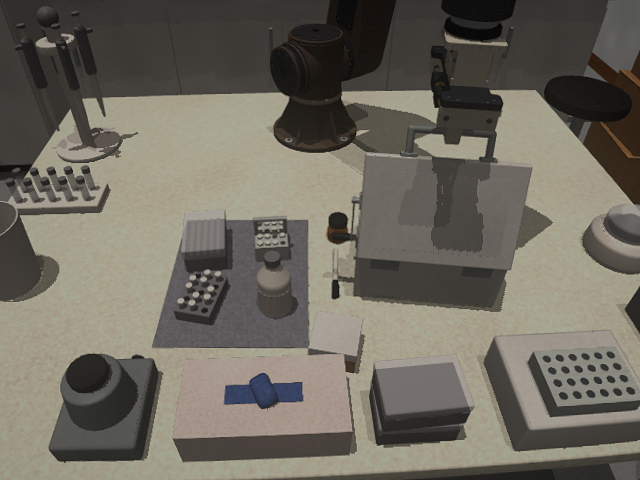

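Emit:
{"op": "step_arm", "data": {
  "plan": "0 0 -1.3 -0.4 0 0 0; 0 0 -1.3 -0.3 0 0 0; 0 0 -1.4 -0.3 0 0 0; 0 0 -0.3 0 0 0 0; 0 0 0 0 0 0 0; 2.7 0 0 0 0 0 0; 2.7 0 0 0 0 0 0; 2.7 0 0 0 0 0 0"
}}

```text
clock: 6.1
tool_pos: [0.6128, 0.1701, 0.3153]
orientation: [-180.0, 0.0, -99.5]
force: [0.8, -0.2, -0.4]
opening: 0.0244
```

```bash
python3 - <<'E'
from pl import *
o,p,r=state(); print(p,o['orientation'],o['clock'],o['force'],o['opening'],toC(p))
snap('side','s3'); snap('scene','sc3')
crop('s3',120,140,400,420,2.1,'s3c'); crop('sc3',310,90,550,310,2.6,'sc3c')
E
```

```text
[0.61283878 0.17012203 0.31529119] [-1.79951687e+02  3.85894336e-02 -9.94759320e+01] 6.1 [ 0.82751618 -0.19072637 -0.39748217] 0.024367175244666566 [ 61.7  -1.5 315.3]
```

View pics/s3c.png

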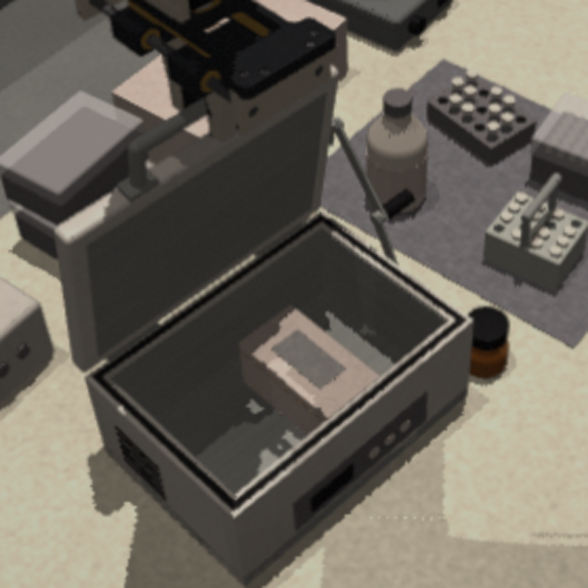

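View pics/sc3c.png

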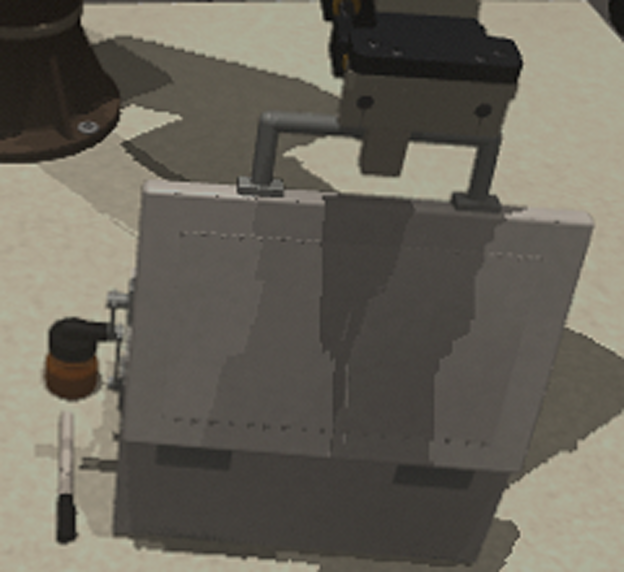

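```bash
python3 - <<'E'
from pl import *
c=cal('s3')
for P in [(27,-176,140),(27,-144,140),(20,-150,146)]: print((proj(c,W(*P))[0]-[120,140])*2.1)
# kit box top z=75 in chest: corners in crop
for u,v in [(290,308),(384,383),(320,418),(240,345)]:
    print(toC(atz(c,120+u/2.1,140+v/2.1,.075)))
# check the rim corners z=110
for u,v in [(320,212),(468,320),(237,508),(92,377)]: print('rim',toC(atz(c,120+u/2.1,140+v/2.1,.110)))
crop('s3',160,230,350,400,4.2,'s3d')
E
```

```text
[407.49272921 195.52922583]
[381.61982062 214.45737099]
[392.46999829 210.01417555]
[ 49.1 -53.8  75. ]
[-64.7 -52.9  75. ]
[-52.4   7.8  75. ]
[49.3  3.3 75. ]
rim [  88.7 -129.   110. ]
rim [ -87.6 -127.9  110. ]
rim [-85.6 121.4 110. ]
rim [ 85.6 123.8 110. ]
```

View pics/s3d.png

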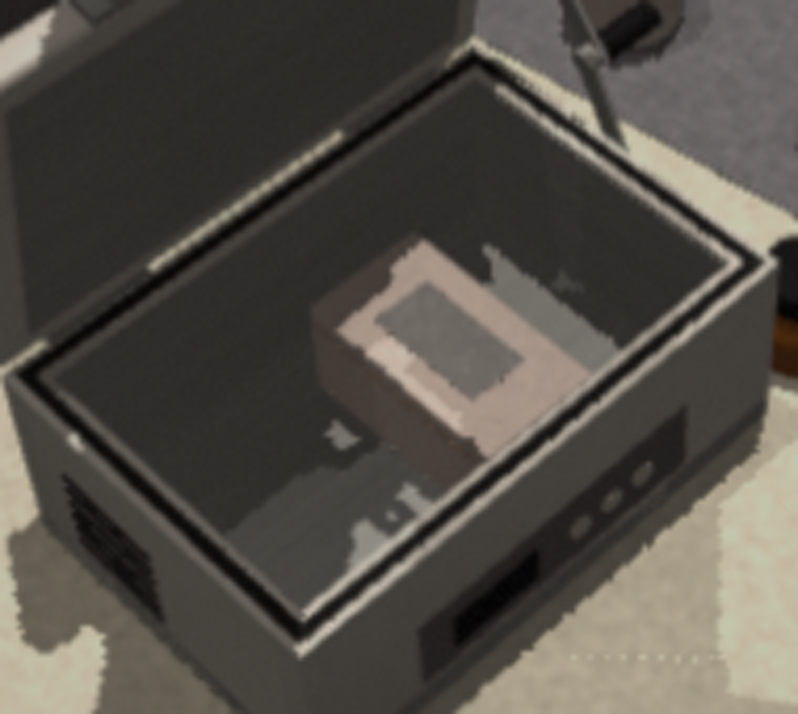

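Emit:
{"op": "step_arm", "data": {
  "plan": "4 0 0 -1 0 0 0; 4 0 0 -2.5 0 0 0; 4 0 0 -2.5 0 0 0; 4 0 0 -1 0 0 0"
}}

```text
clock: 6.53
tool_pos: [0.6138, 0.1701, 0.3891]
orientation: [-179.7, 0.1, -99.5]
force: [-0.1, -0.4, 0.7]
opening: 0.0395
```

```bash
python3 - <<'E'
from pl import *
o,p,r=state(); print(p,o['joint_pos'])
plan(p,r,[((.5,.02,.36),Rd(-94),6),((.479,-.115,.17),Rd(-88),8)],4)
E
```

```text
[0.61381589 0.17012749 0.38914626] [ 33.07660227  13.66850132  11.62838299   0.09698769 -87.70034244
 -42.54219164]
4 2.78 1.46 0.47 -0.04 0.02 -0.91; 4 2.76 1.51 0.48 -0.04 0.02 -0.91; 4 2.73 1.55 0.48 -0.04 0.02 -0.91; 4 2.71 1.59 0.48 -0.04 0.02 -0.91; 4 2.68 1.63 0.48 -0.04 0.02 -0.91; 4 2.66 1.68 0.48 -0.04 0.02 -0.91; 4 1.7 0.14 2.38 -0 0 -0.75; 4 1.7 0.17 2.37 -0 0 -0.75; 4 1.7 0.19 2.37 -0 0 -0.75; 4 1.69 0.21 2.38 -0 0 -0.75; 4 1.69 0.23 2.37 -0 0 -0.75; 4 1.69 0.26 2.37 -0 0 -0.75

4 1.69 0.28 2.37 -0 0 -0.75; 4 1.68 0.3 2.37 -0 0 -0.75
```

Emit:
{"op": "step_arm", "data": {
  "plan": "4 2.8 1.5 0.5 0 0 -0.9; 4 2.8 1.5 0.5 0 0 -0.9; 4 2.7 1.6 0.5 0 0 -0.9; 4 2.7 1.6 0.5 0 0 -0.9; 4 2.7 1.6 0.5 0 0 -0.9; 4 2.6 1.7 0.5 0 0 -0.9; 4 1.7 0.2 2.4 0 0 -0.8; 4 1.7 0.2 2.4 0 0 -0.8; 4 1.7 0.2 2.4 0 0 -0.8; 4 1.7 0.2 2.4 0 0 -0.8; 4 1.7 0.2 2.4 0 0 -0.8; 4 1.7 0.2 2.4 0 0 -0.8"
}}

```text
clock: 7.53
tool_pos: [0.4823, -0.0818, 0.2104]
orientation: [-179.9, 0.0, -89.2]
force: [-0.0, -0.5, 0.3]
opening: 0.0402
```

Emit:
{"op": "step_arm", "data": {
  "plan": "4 1.7 0.3 2.4 0 0 -0.6; 4 1.7 0.3 2.4 0 0 -0.6; 4 0 0 0 0 0 0"
}}

```text
clock: 7.78
tool_pos: [0.4738, -0.1169, 0.1586]
orientation: [179.6, 0.0, -88.2]
force: [-0.4, 0.4, -0.1]
opening: 0.04
```

```bash
python3 - <<'E'
from pl import *
o,p,r=state(); print(p,o['orientation'],o['clock'])
snap('wrist','w4'); 
E
```

```text
[ 0.47378703 -0.11688813  0.15855597] [ 1.79599907e+02  1.68546743e-02 -8.81730362e+01] 7.7833
```

View pics/w4.png

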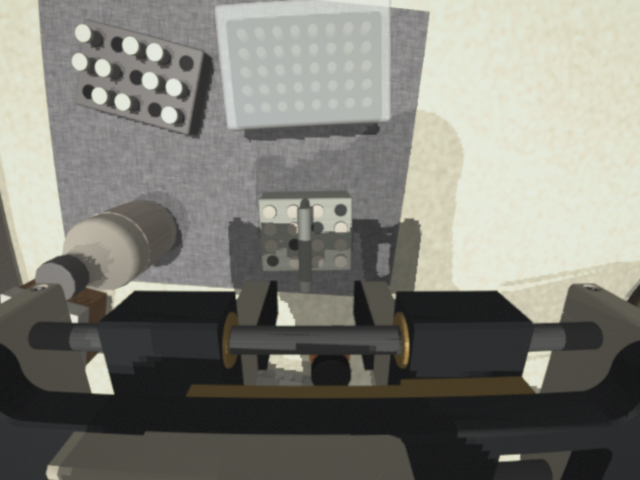

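```bash
python3 - <<'E'
from pl import *
c=cal('w4'); print(-c['T'][:3,:3].T@c['T'][:3,3])
crop('w4',225,170,385,310,5,'w4c')
for u,v,z in [(304.5,203,.08),(304.5,285,.08),(259,199,.042),(352,193,.042),(352,271,.042),(261,272,.042)]: print(atz(c,u,v,z).round(4))
for P in [(.479,-.115,.08),(.479,-.148,.08),(.479,-.082,.08)]: print(proj(c,P))
E
```

```text
[ 0.47747691 -0.19961661  0.31620235]
[ 0.4818 -0.1529  0.08  ]
[ 0.4804 -0.0878  0.08  ]
[ 0.5207 -0.1477  0.042 ]
[ 0.443  -0.1551  0.042 ]
[ 0.4384 -0.0848  0.042 ]
[ 0.5202 -0.0815  0.042 ]
[[307.0531503  252.38908899]]
[[308.13264804 209.75437443]]
[[306.07147429 291.71972585]]
```

View pics/w4c.png

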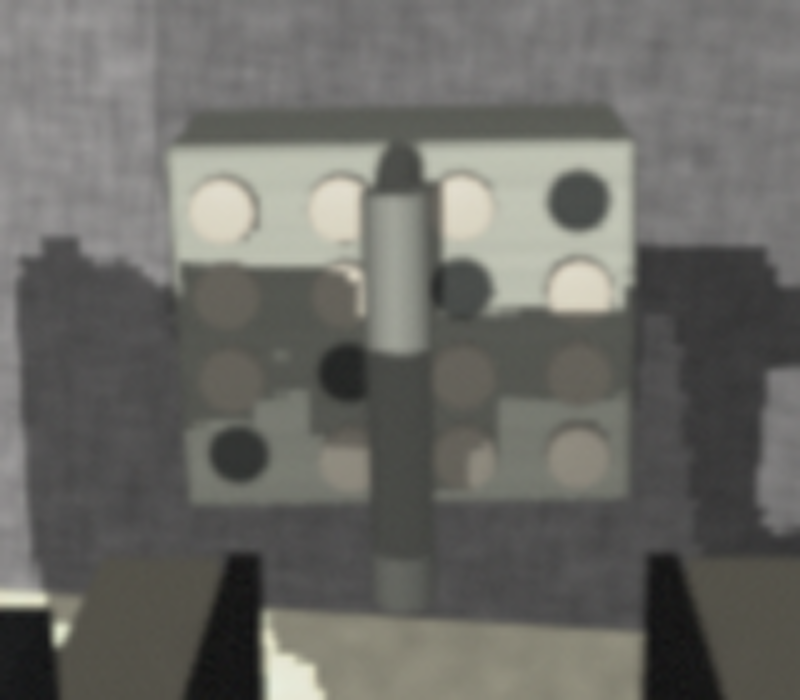

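Emit:
{"op": "step_arm", "data": {
  "plan": "4 -0.1 -0.7 1 0 0 0; 4 0 0 2.5 0 0 0; 4 0 0 2.5 0 0 0; 4 0 0 2 0 0 0; 4 0 0 1.5 0 0 0; 4 0 0 0 0 0 0; 0 0 0 0 0 0 0; 0 0 0 0 0 0 0; 0 0 0 0 0 0 0; 0 0 0 0 0 0 0; 0 0 0 0 0 0 0"
}}

```text
clock: 8.75
tool_pos: [0.4839, -0.1139, 0.0684]
orientation: [-180.0, 0.0, -88.1]
force: [-4.1, -0.3, 1.8]
opening: 0.0121
```

```bash
python3 - <<'E'
from pl import *
o,p,r=state(); print(p,o['orientation'],o['clock'],o['opening'],o['force'])
snap('side','s5');snap('wrist','w5'); crop('s5',300,120,480,300,3.3,'s5c')
E
```

```text
[ 0.48394703 -0.11387289  0.06837991] [-1.79973268e+02  4.97395005e-03 -8.80706016e+01] 8.75 0.012117985371657682 [-4.09115415 -0.3218261   1.82446535]
```

View pics/s5c.png

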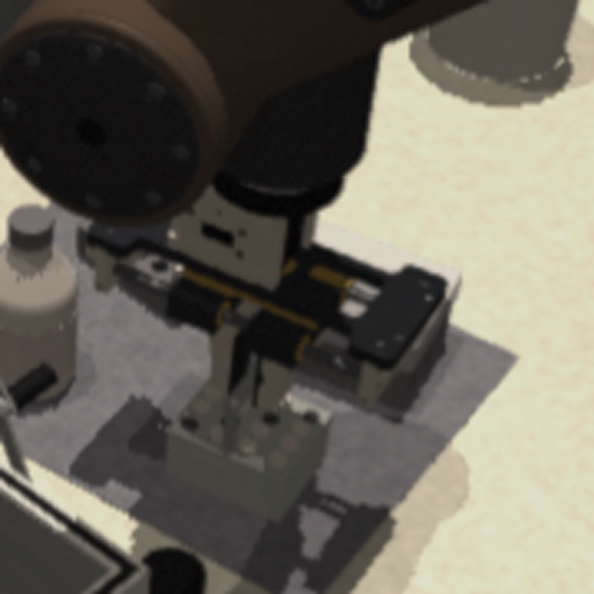

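View pics/w5.png

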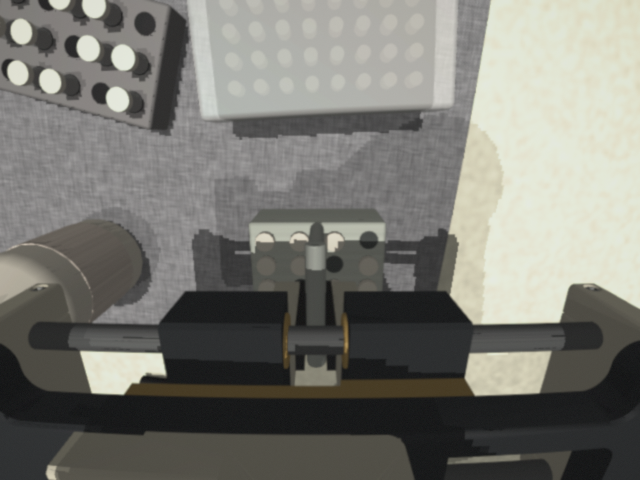

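Emit:
{"op": "step_arm", "data": {
  "plan": "0 0 0 0.2 0 0 0; 0 0 0 0 0 0 0; 0 0 0 0 0 0 0"
}}

```text
clock: 9.1
tool_pos: [0.4821, -0.1141, 0.0669]
orientation: [179.8, -0.0, -88.1]
force: [-13.7, 5.3, 23.3]
opening: 0.0088
```

Emit:
{"op": "step_arm", "data": {
  "plan": "0 0 0 -0.5 0 0 0; 0 0 0 -1 0 0 0; 0 0 0 -1.5 0 0 0; 0 0 0 -2 0 0 0; 0 0 0 -2.5 0 0 0; 0 0 0 -2.5 0 0 0; 0 0 0 -2.5 0 0 0; 0 0 0 -2 0 0 0; 0 0 0 -1.5 0 0 0"
}}

```text
clock: 9.85
tool_pos: [0.4846, -0.1139, 0.228]
orientation: [-179.8, 0.0, -88.1]
force: [0.6, -0.2, -3.7]
opening: 0.0094
```

```bash
python3 - <<'E'
from pl import *
o,p,r=state(); print(p,o['orientation'],o['clock'],o['opening'],o['force'])
print(W(-60,-60,230),W(-15,62,215))
plan(p,r,[(W(-60,-60,232),Rd(-45),7),(W(-15,62,222),Rd(-9.2),7)],0)
E
```

```text
[ 0.48459891 -0.11394866  0.22804488] [-1.79845438e+02  8.04523685e-03 -8.80740202e+01] 9.85 0.009365224530967864 [ 0.58605663 -0.22242291 -3.69414459]
[0.48337895 0.1318647  0.23      ] [0.54730559 0.24510067 0.215     ]
0 -3.51 -0.1 -0.06 -0.02 -0.01 -6.15; 0 -3.48 -0.48 -0.06 -0.02 -0.01 -6.15; 0 -3.41 -0.85 -0.06 -0.02 -0.01 -6.15; 0 -3.3 -1.21 -0.06 -0.02 -0.01 -6.15; 0 -3.15 -1.55 -0.06 -0.02 -0.01 -6.15; 0 -2.96 -1.88 -0.06 -0.02 -0.01 -6.15; 0 -2.75 -2.19 -0.06 -0.02 -0.01 -6.15; 0 -0.5 -1.79 0.14 0 0 -5.11; 0 -0.34 -1.83 0.14 0 0 -5.11; 0 -0.17 -1.85 0.14 0 0 -5.11; 0 -0.01 -1.86 0.14 0 0 -5.11; 0 0.16 -1.85 0.14 0 0 -5.11

0 0.32 -1.83 0.14 0 0 -5.11; 0 0.48 -1.79 0.14 0 0 -5.11
```

```bash
python3 - <<'E'
from pl import *
o,p,r=state()
plan(p,r,[(W(-60,-60,232),Rd(-45),11),(W(-15,62,222),Rd(-9.2),9)],0)
E
```

```text
0 -2.23 -0.06 -0.04 -0.01 -0 -3.92; 0 -2.22 -0.22 -0.04 -0.01 -0 -3.92; 0 -2.2 -0.37 -0.04 -0.01 -0 -3.92; 0 -2.17 -0.52 -0.04 -0.01 -0 -3.92; 0 -2.13 -0.66 -0.04 -0.01 -0 -3.92; 0 -2.08 -0.81 -0.04 -0.01 -0 -3.92; 0 -2.02 -0.95 -0.04 -0.01 -0 -3.92; 0 -1.95 -1.09 -0.04 -0.01 -0 -3.92; 0 -1.87 -1.22 -0.04 -0.01 -0 -3.92; 0 -1.79 -1.34 -0.04 -0.01 -0 -3.92; 0 -1.69 -1.46 -0.04 -0.01 -0 -3.92; 0 -0.39 -1.39 0.11 0 0 -3.98

0 -0.29 -1.42 0.11 0 0 -3.98; 0 -0.19 -1.43 0.11 0 0 -3.98; 0 -0.09 -1.44 0.11 0 0 -3.98; 0 0.01 -1.44 0.11 0 0 -3.98; 0 0.11 -1.44 0.11 0 0 -3.98; 0 0.21 -1.43 0.11 0 0 -3.98; 0 0.31 -1.41 0.11 0 0 -3.98; 0 0.4 -1.39 0.11 0 0 -3.98
```

Emit:
{"op": "step_arm", "data": {
  "plan": "0 -2.2 -0.1 0 0 0 -4; 0 -2.2 -0.2 0 0 0 -4; 0 -2.2 -0.4 0 0 0 -4; 0 -2.2 -0.5 0 0 0 -4; 0 -2.1 -0.7 0 0 0 -4; 0 -2.1 -0.8 0 0 0 -4; 0 -2 -1 0 0 0 -4; 0 -2 -1.1 0 0 0 -4; 0 -1.9 -1.2 0 0 0 -4; 0 -1.8 -1.3 0 0 0 -4; 0 -1.7 -1.5 0 0 0 -4; 0 -0.4 -1.4 0 0 0 -4"
}}

```text
clock: 10.85
tool_pos: [0.4876, 0.147, 0.2258]
orientation: [-180.0, 0.0, -39.8]
force: [0.6, -0.3, -4.8]
opening: 0.0093
```

```bash
python3 - <<'E'
from pl import *
o,p,r=state(); print(p,o['orientation'],o['clock'],o['opening'],o['force'],toC(p),o['joint_pos'])
plan(p,r,[(W(-15,62,222),Rd(-9.2),8)],0)
E
```

```text
[0.48761851 0.14697446 0.2258249 ] [-1.79960018e+02  4.40696507e-02 -3.98270193e+01] 10.85 0.009305689746631077 [ 0.63686302 -0.30852057 -4.77122286] [-58.2 -44.4 225.8] [ 3.88561012e+01  4.84817908e+00 -1.99181866e+01 -5.62444328e-02
 -6.52030880e+01  1.13404396e+01]
0 -0.21 -1.42 0.05 -0.01 0 -3.83; 0 -0.12 -1.43 0.05 -0.01 0 -3.83; 0 -0.02 -1.44 0.05 -0.01 0 -3.83; 0 0.07 -1.43 0.05 -0.01 0 -3.83; 0 0.17 -1.43 0.05 -0.01 0 -3.83; 0 0.26 -1.41 0.05 -0.01 0 -3.83; 0 0.36 -1.39 0.05 -0.01 0 -3.83; 0 0.45 -1.36 0.05 -0.01 0 -3.83
```

Emit:
{"op": "step_arm", "data": {
  "plan": "0 -0.2 -1.4 0 0 0 -3.8; 0 -0.1 -1.4 0 0 0 -3.8; 0 0 -1.4 0 0 0 -3.8; 0 0.1 -1.4 0 0 0 -3.8; 0 0.2 -1.4 0 0 0 -3.8; 0 0.3 -1.4 0 0 0 -3.8; 0 0.4 -1.4 0 0 0 -3.8; 0 0.5 -1.4 0 0 0 -3.8; 0 0 0 0 0 0 0; 0 0 0 0 0 0 0"
}}

```text
clock: 11.68
tool_pos: [0.5501, 0.2414, 0.225]
orientation: [180.0, 0.1, -9.7]
force: [0.3, -1.2, -4.4]
opening: 0.0088
```

```bash
python3 - <<'E'
from pl import *
o,p,r=state(); print(p,o['orientation'],o['clock'],o['opening'],o['force'],toC(p),o['joint_pos'])
snap('side','s6');snap('wrist','w6'); crop('s6',120,80,420,420,1.75,'s6c')
E
```

```text
[0.55014997 0.24141367 0.22498044] [ 1.79956952e+02  5.46588309e-02 -9.68713347e+00] 11.6833 0.008777311319607229 [ 0.2757845  -1.20430621 -4.4404222 ] [-11.6  58.8 225. ] [ 4.22989954e+01  1.37205557e+01 -9.14703313e+00 -1.79552975e-02
 -6.71999899e+01  3.80208593e+01]
```

View pics/s6c.png

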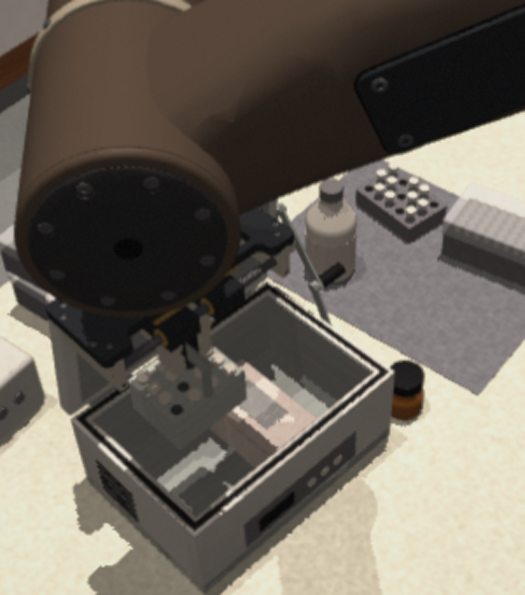

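View pics/w6.png

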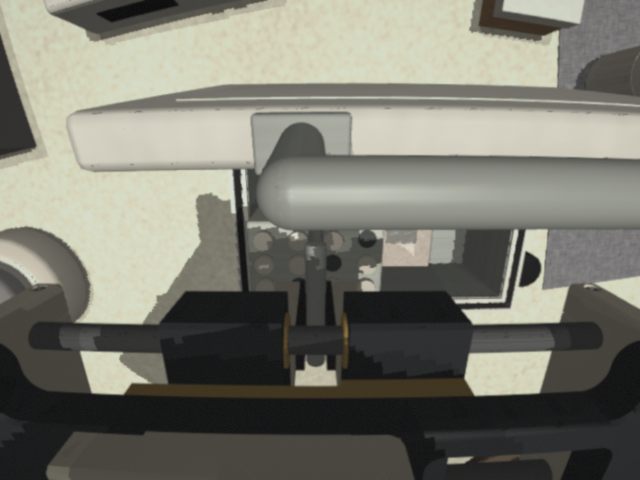

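Emit:
{"op": "step_arm", "data": {
  "plan": "0 -1.5 0 -0.2 0 0 0; 0 -2.4 0 0 0 0 0; 0 -2.4 0 0 0 0 0; 0 -1.5 0 0 0 0 2; 0 0 0 0 0 0 5; 0 0 0 0 0 0 6.9; 0 0 0 0 0 0 6.9; 0 0 0 0 0 0 6.9; 0 0 0 0 0 0 6.9; 0 0 0 0 0 0 6.9; 0 0 0 0 0 0 6.9; 0 0 0 0 0 0 6.9"
}}

```text
clock: 12.78
tool_pos: [0.4727, 0.2535, 0.228]
orientation: [-180.0, 0.0, -65.4]
force: [0.1, -0.2, -5.7]
opening: 0.0091
```

Emit:
{"op": "step_arm", "data": {
  "plan": "0 0 0 0 0 0 6.9; 0 0 0 0 0 0 6.9; 0 0 0 0 0 0 6.9; 0 0 0 0 0 0 6.9; 0 0 0 0 0 0 6.9; 0 0 0 0 0 0 6.9; 0 0 0 0 0 0 6.9; 0 0 0 0 0 0 6.9; 0 0 0 0 0 0 6.9; 0 0 0 0 0 0 6.9; 0 0 0 0 0 0 6.9; 0 0 0 0 0 0 6.9"
}}

```text
clock: 13.78
tool_pos: [0.4727, 0.2535, 0.228]
orientation: [180.0, 0.0, -148.2]
force: [-0.3, -0.8, -4.8]
opening: 0.009
```

Emit:
{"op": "step_arm", "data": {
  "plan": "0 0 0 0 0 0 6.9; 0 0 0 0 0 0 6.9; 0 0 0 0 0 0 6.9; 0 0 0 0 0 0 6.9; 0 0 0 0 0 0 6.9; 0 0 0 0 0 0 6.9; 0 0 0 0 0 0 0"
}}

```text
clock: 14.37
tool_pos: [0.4727, 0.2536, 0.228]
orientation: [180.0, 0.0, 170.5]
force: [0.5, 0.2, -4.3]
opening: 0.0092
```

```bash
python3 - <<'E'
from pl import *
o,p,r=state(); print(p,o['orientation'],o['clock'],o['opening'],o['force'],toC(p),o['joint_pos'])
E
```

```text
[0.47273414 0.25359139 0.22796057] [1.79967850e+02 7.23152910e-03 1.70451176e+02] 14.3667 0.009193481084469612 [ 0.46230577  0.1674138  -4.30149063] [-90.   58.5 228. ] [ 4.91513896e+01  7.41665606e+00 -1.66871450e+01 -1.15314595e-02
 -6.58649715e+01 -1.48695499e+02]
```

```bash
python3 - <<'E'
from pl import *
snap('wrist','w7')
c=cal('w7')
for n,P in [('kit',(-55,-24+30,75)),('in',(76,116,110)),('in',(-76,116,110)),('in',(-76,-116,110)),('in',(76,-116,110))]: print(n,P,proj(c,W(*P))[0].round(1))
E
```

```text
kit (-55, 6, 75) [264.5 258.1]
in (76, 116, 110) [373.  387.8]
in (-76, 116, 110) [381.7 249.1]
in (-76, -116, 110) [123.5 250.5]
in (76, -116, 110) [151.6 386.8]
```

View pics/w7.png

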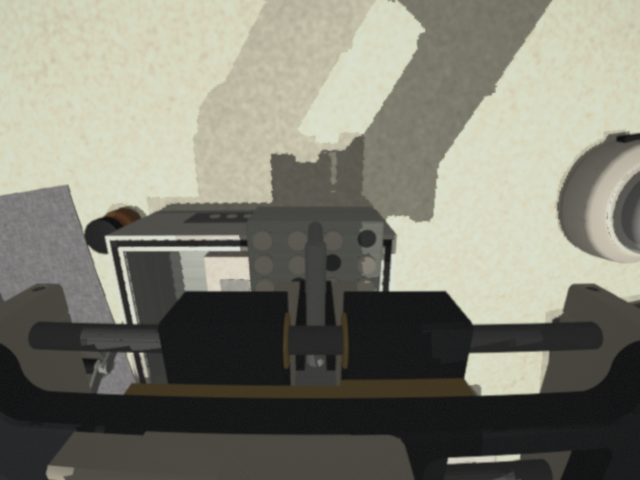

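```bash
python3 - <<'E'
from pl import *
crop('w7',90,190,410,310,2.5,'w7c')
E
```

```text
(no output)
```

View pics/w7c.png

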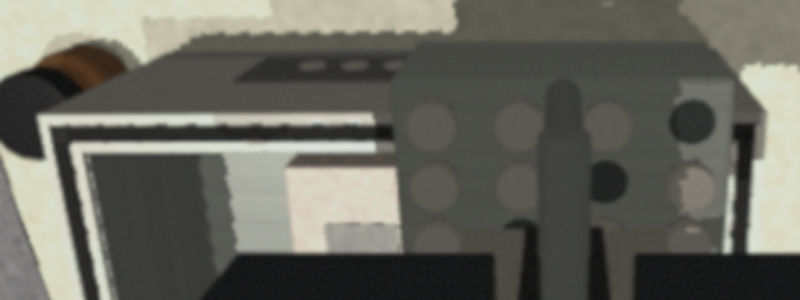

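```bash
python3 - <<'E'
from pl import *
c=cal('w7')
for u,v,z in [(106,236,.11),(396,234.8,.11),(124,252,.11),(205.2,256,.075),(205.2,285,.075)]: print(toC(atz(c,u,v,z)))
E
```

```text
[ -89.8 -129.9  110. ]
[-89.1 127.8 110. ]
[ -74.6 -115.8  110. ]
[-57.6 -53.9  75. ]
[-25.5 -57.5  75. ]
```

Emit:
{"op": "step_arm", "data": {
  "plan": "0 -1 0.2 0 0 0 0; 0 -1.6 0 0 0 0 0; 0 -1.6 0 0 0 0 0; 0 -1.6 0 0 0 0 0; 0 -1.2 0 0 0 0 0; 0 -0.5 0 0 0 0 0; 0 0 0 1 0 0 0; 0 0 0 1.5 0 0 0; 0 0 0 1.5 0 0 0; 0 0 0 1 0 0 0"
}}

```text
clock: 15.25
tool_pos: [0.5462, 0.2437, 0.1754]
orientation: [-179.9, -0.1, 170.9]
force: [-1.1, 0.3, -4.0]
opening: 0.009
```

```bash
python3 - <<'E'
from pl import *
o,p,r=state(); print(p,o['orientation'],o['clock'],o['opening'],o['force'],toC(p))
snap('wrist','w8');snap('side','s8'); crop('s8',120,80,420,420,1.75,'s8c')
E
```

```text
[0.54623324 0.24371949 0.1754273 ] [-1.79936054e+02 -1.10583126e-01  1.70861394e+02] 15.25 0.00896835747181065 [-1.11621393  0.33365178 -4.03022225] [-15.8  60.5 175.4]
```

View pics/s8c.png

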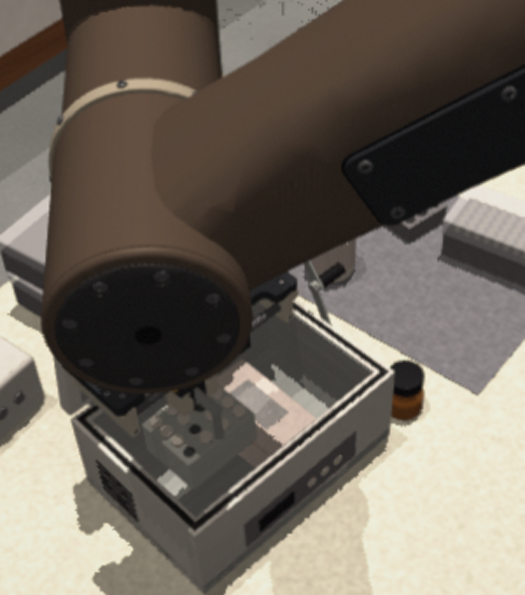

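View pics/w8.png

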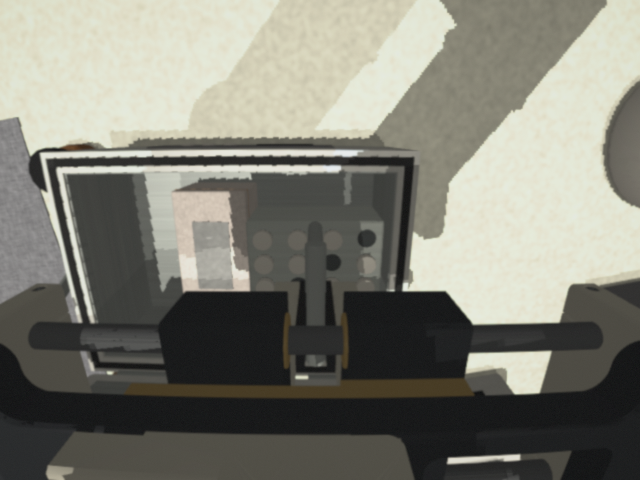

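Emit:
{"op": "step_arm", "data": {
  "plan": "0 0 0 1.5 0 0 0; 0 0 0 1.5 0 0 0; 0 0 0 1.5 0 0 0; 0 0 0 1.5 0 0 0; 0 0 0 1 0 0 0; 0 0 0 0.6 0 0 0; 0 0 0 0.4 0 0 0; 0 0 0 0.4 0 0 0; 0 0 0 0 0 0 0; 0 0 0 0 0 0 0"
}}

```text
clock: 16.18
tool_pos: [0.5479, 0.2443, 0.094]
orientation: [180.0, 0.0, 170.8]
force: [-0.1, 0.7, -4.0]
opening: 0.0086
```

Emit:
{"op": "step_arm", "data": {
  "plan": "0 0 0 0.4 0 0 0; 0 0 0 0.2 0 0 0; 0 0 0 0.1 0 0 0; 0 0 0 0.1 0 0 0; 0 0 0 0 0 0 0"
}}

```text
clock: 16.6
tool_pos: [0.5475, 0.2439, 0.0857]
orientation: [-180.0, -0.0, 170.8]
force: [-0.9, -0.7, -2.5]
opening: 0.009
```

Emit:
{"op": "step_arm", "data": {
  "plan": "0 0 0 0.1 0 0 0; 0 0 0 0 0 0 0"
}}

```text
clock: 16.77
tool_pos: [0.5477, 0.2439, 0.0855]
orientation: [-180.0, 0.0, 170.8]
force: [-4.8, -2.1, 5.3]
opening: 0.0087
```

Emit:
{"op": "step_arm", "data": {
  "plan": "1.3 0 0 0 0 0 0; 2.2 0 0 0 0 0 0; 2.2 0 0 0 0 0 0; 2.2 0 0 0 0 0 0; 2.2 0 0 -0.3 0 0 0; 2.2 0 0 -0.6 0 0 0; 2.2 0 0 -1 0 0 0; 2.2 0 0 -1.5 0 0 0; 2.2 0 0 -1.5 0 0 0; 2.2 0 0 -1 0 0 0"
}}

```text
clock: 17.6
tool_pos: [0.5484, 0.2446, 0.1461]
orientation: [179.9, 0.1, 170.8]
force: [-0.6, -0.0, 0.0]
opening: 0.0222
```

```bash
python3 - <<'E'
from pl import *
o,p,r=state(); print(p,o['orientation'],o['clock'],o['opening'],o['force'],toC(p))
snap('wrist','w9')
E
```

```text
[0.54840306 0.24461143 0.14608861] [1.79909830e+02 1.08237974e-01 1.70846559e+02] 17.6 0.022237501125430676 [-0.57863359 -0.03505496  0.01431161] [-13.8  61.7 146.1]
```

View pics/w9.png

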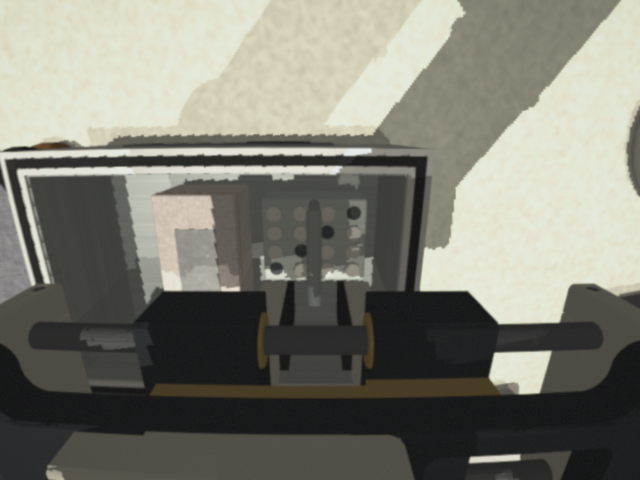

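```bash
cat >> pl.py <<'E'
def Rt(az,tilt,below=True):
    # tool z: azimuth az (world deg), tilted 'tilt' from vertical; camera below
    yaw=az+180 if below else az
    return R.from_euler('z',yaw,degrees=True)*R.from_euler('x',180,degrees=True)*R.from_euler('y',-tilt if below else tilt,degrees=True)
E
python3 - <<'E'
from pl import *
print(Rt(22,40).as_matrix()[:,2], Rt(22,40).as_euler('xyz',degrees=True))
o,p,r=state(); print(o['opening'])
plan(p,r,[(W(-30,50,245),Rd(170.8),5),(W(-30,-110,255),Rt(16,0),6),(W(-5,-165,195),Rt(22,40),8)],0)
E
```

```text
[ 0.59598229  0.24079248 -0.76604444] [ 180.   40. -158.]
0.022162881926535483
0 0.33 -0.24 -1.95 0.04 0.04 0.01; 0 0.33 -0.24 -1.95 0.04 0.04 0.01; 0 0.33 -0.24 -1.95 0.04 0.04 0.01; 0 0.33 -0.24 -1.95 0.04 0.04 0.01; 0 0.34 -0.24 -1.95 0.04 0.04 0.01; 0 0 -2.67 -0.17 0 0 -4.2; 0 0.2 -2.66 -0.17 0 0 -4.2; 0 0.39 -2.64 -0.17 0 0 -4.2; 0 0.58 -2.6 -0.17 0 0 -4.2; 0 0.77 -2.55 -0.17 0 0 -4.2; 0 0.96 -2.49 -0.17 0 0 -4.2; 0 0.01 -0.76 0.75 -0.26 -5 -0.72

0 0.08 -0.76 0.74 -0.26 -5 -0.72; 0 0.16 -0.76 0.73 -0.26 -5 -0.72; 0 0.23 -0.76 0.71 -0.26 -5 -0.72; 0 0.3 -0.76 0.68 -0.26 -5 -0.72; 0 0.37 -0.76 0.65 -0.26 -5 -0.72; 0 0.43 -0.76 0.61 -0.26 -5 -0.72; 0 0.49 -0.75 0.57 -0.26 -5 -0.72
```

Emit:
{"op": "step_arm", "data": {
  "plan": "2.2 0.3 -0.2 -2 0 0 0; 0 0.3 -0.2 -2 0 0 0; 0 0.3 -0.2 -2 0 0 0; 0 0.3 -0.2 -2 0 0 0; 0 0.3 -0.2 -2 0 0 0; 0 0 -2.7 -0.2 0 0 -4.2; 0 0.2 -2.7 -0.2 0 0 -4.2; 0 0.4 -2.6 -0.2 0 0 -4.2; 0 0.6 -2.6 -0.2 0 0 -4.2; 0 0.8 -2.6 -0.2 0 0 -4.2; 0 1 -2.5 -0.2 0 0 -4.2; 0 0 0 0 0 0 0"
}}

```text
clock: 18.65
tool_pos: [0.5036, 0.0745, 0.2565]
orientation: [180.0, 0.0, -163.8]
force: [-0.1, 0.2, 0.4]
opening: 0.0003
```

```bash
python3 - <<'E'
from pl import *
o,p,r=state(); print(p,o['orientation'],toC(p),o['joint_pos'],o['clock'])
snap('side','s10');crop('s10',120,80,420,420,1.75,'s10c')
plan(p,r,[(W(-5,-165,195),Rt(22,40),8)],0)
E
```

```text
[0.50358444 0.07449289 0.25649998] [ 1.79999068e+02  4.09703569e-02 -1.63814297e+02] [ -30.9 -113.4  256.5] [ 3.05556365e+01  3.61104088e+00 -1.71979680e+01  9.91469058e-03
 -6.91510717e+01 -1.04373459e+02] 18.65
0 -0.02 -0.72 0.77 -0.25 -4.99 -0.7; 0 0.06 -0.72 0.76 -0.25 -4.99 -0.7; 0 0.14 -0.73 0.75 -0.25 -4.99 -0.7; 0 0.21 -0.73 0.73 -0.25 -4.99 -0.7; 0 0.28 -0.73 0.71 -0.25 -4.99 -0.7; 0 0.35 -0.73 0.68 -0.25 -4.99 -0.7; 0 0.42 -0.73 0.64 -0.25 -4.99 -0.7; 0 0.48 -0.72 0.6 -0.25 -4.99 -0.7
```

View pics/s10c.png

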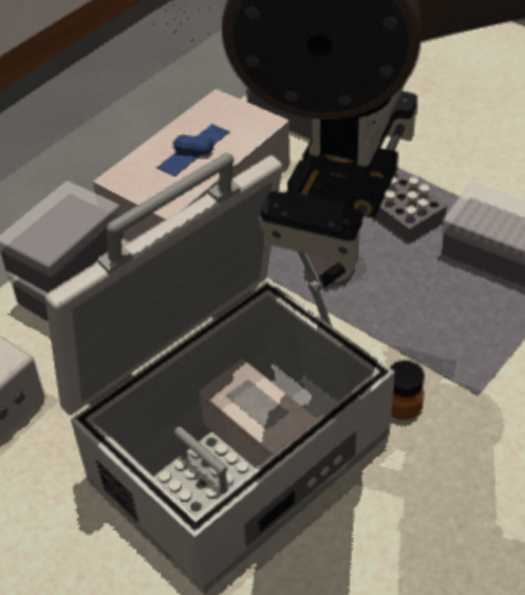

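Emit:
{"op": "step_arm", "data": {
  "plan": "0 0 -0.7 0.8 -0.2 -5 -0.7; 0 0 -0.7 0.8 -0.2 -5 -0.7; 0 0.1 -0.7 0.8 -0.2 -5 -0.7; 0 0.2 -0.7 0.7 -0.2 -5 -0.7; 0 0.3 -0.7 0.7 -0.2 -5 -0.7; 0 0.4 -0.7 0.7 -0.2 -5 -0.7; 0 0.4 -0.8 0.6 -0.2 -5 -0.7; 0 0.5 -0.8 0.6 -0.2 -5 -0.7; 0 0 0 0 0 0 0"
}}

```text
clock: 19.45
tool_pos: [0.5283, 0.021, 0.2013]
orientation: [179.9, 40.8, -158.0]
force: [0.9, 1.5, 1.1]
opening: 0.0003
```

```bash
python3 - <<'E'
from pl import *
o,p,r=state(); print(p,o['orientation'],toC(p),o['joint_pos'],o['clock'],o['force'])
snap('side','s11');crop('s11',240,120,400,320,3,'s11c');snap('wrist','w11')
snap('scene','sc11');crop('sc11',250,60,450,310,2.4,'sc11c')
E
```

```text
[0.52832898 0.02103699 0.20125327] [ 179.93221949   40.79306893 -158.00830378] [   2.1 -162.2  201.3] [  22.82534971  -10.29064792  -58.03178721   17.99749634   -1.54353627
 -108.62253665] 19.45 [0.89864674 1.45581574 1.12863156]
```

View pics/s11c.png

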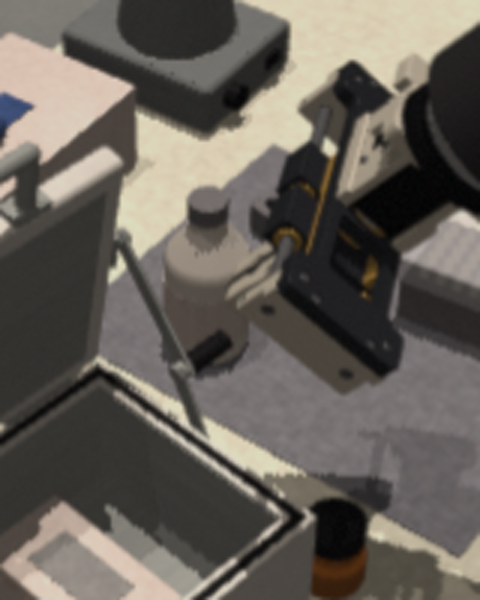

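View pics/w11.png

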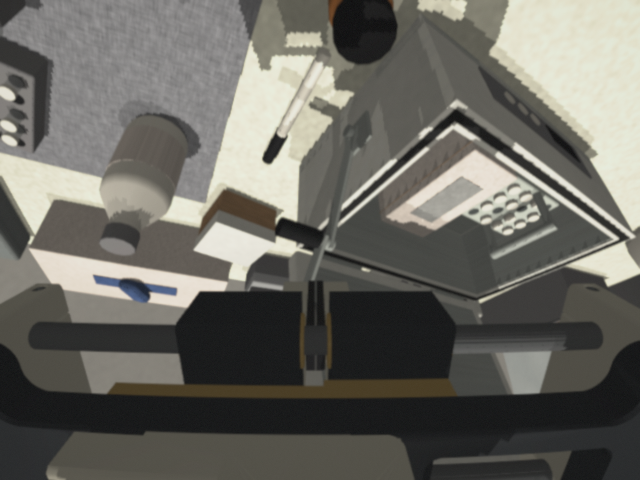

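View pics/sc11c.png

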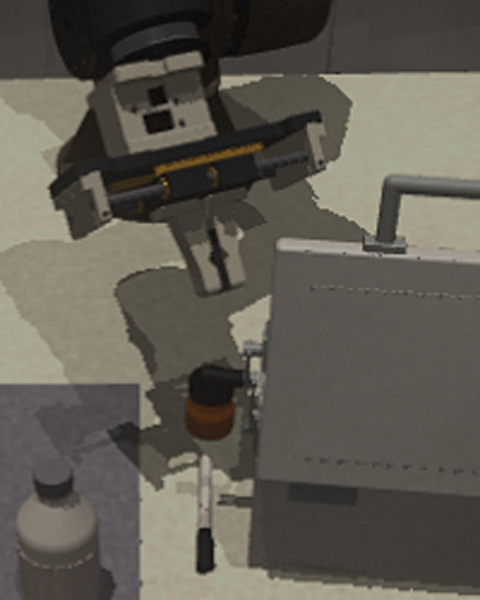

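```bash
cat > kin.py <<'E'
from pl import *
from scipy.optimize import least_squares
D=[((.22991209,-.63423849,.22582057),(-53.565,20.583,.645,-.015,-70.1355,-16.508),(179.9257,-.007,-160.078)),
((.42756325,.03277064,.2264716),(30.94615,-3.55635,-28.39055,-.0065,-65.14325,-52.9022),(-179.991,.0215,-111.95877)),
((.4198308,.20575632,.18327707),(50.319573,2.776037,-28.162038,-.0119,-59.11332,-59.5207),(179.965,-.039,-99.2072)),
((.61381589,.17012749,.38914626),(33.0766,13.6685,11.62838,.097,-87.70034,-42.5422),(-179.7,.1,-99.5)),
((.48761851,.14697446,.2258249),(38.8561,4.84818,-19.91819,-.0562,-65.203,11.34044),(-179.96,.044,-39.827)),
((.55014997,.24141367,.22498044),(42.299,13.72056,-9.147,-.018,-67.2,38.02086),(179.957,.0547,-9.687)),
((.47273414,.25359139,.22796057),(49.15139,7.4166,-16.687145,-.0115,-65.86497,-148.6955),(179.968,.007,170.451)),
((.50358444,.07449289,.25649998),(30.5556,3.61104,-17.19797,.0099,-69.15107,-104.37346),(179.999,.041,-163.814)),
((.52832898,.02103699,.20125327),(22.82535,-10.29065,-58.031787,17.9975,-1.54354,-108.6225),(179.93222,40.79307,-158.0083))]
def fk(q,k,s4=1,s6=1):
    a,b,h,L1,L2,L2p,L3=k; q=np.array(q)
    Rz=R.from_euler('z',q[0],degrees=True)
    up=R.from_euler('y',q[1],degrees=True)      # tilts z forward
    fo=R.from_euler('y',-(q[2]-q[1]),degrees=True)  # x axis elevated by e
    w=fo*R.from_euler('x',s4*q[3],degrees=True)*R.from_euler('y',-q[4],degrees=True)
    p=np.array([a,b,h])+up.apply([0,0,L1])+fo.apply([L2,0,L2p])+w.apply([L3,0,0])
    Rt=Rz*w*R.from_euler('x',s6*q[5],degrees=True)
    return Rz.apply(p),Rt
if __name__=='__main__':
  for s4 in (1,-1):
    f=lambda k: np.concatenate([fk(q,k,s4)[0]-p for p,q,_ in D])
    r=least_squares(f,[0,-.19,.3,.4,.4,0,.25]); print(s4,r.x.round(4),np.abs(r.fun).max(),np.round(1000*r.fun[-3:],1))
    # tool orientation const
    for s6 in (1,-1):
      for p,q,e in [D[0],D[4],D[8]]:
        Rm=R.from_euler('xyz',e,degrees=True); C=fk(q,r.x,s4,s6)[1].inv()*Rm; print(s6,C.as_matrix().round(2).tolist())
E
python3 kin.py
```

```text
1 [ 0.0219 -0.1915  0.2951  0.5995  0.4483 -0.0219  0.4565] 0.008448858381963437 [ 3.7 -0.8 -8.4]
1 [[0.0, -0.0, 1.0], [-0.84, 0.55, 0.0], [-0.55, -0.84, 0.0]]
1 [[0.0, 0.0, 1.0], [-0.92, -0.38, 0.0], [0.38, -0.92, -0.0]]
1 [[0.0, 0.02, 1.0], [1.0, -0.02, 0.0], [0.02, 1.0, -0.02]]
-1 [[0.0, -0.0, 1.0], [-1.0, 0.0, 0.0], [-0.0, -1.0, -0.0]]
-1 [[0.0, 0.0, 1.0], [-1.0, 0.0, 0.0], [-0.0, -1.0, 0.0]]
-1 [[0.0, 0.02, 1.0], [-0.81, -0.59, 0.01], [0.59, -0.81, 0.01]]
-1 [ 0.0221 -0.1907  0.2945  0.5993  0.448  -0.0218  0.456 ] 0.008490716347280852 [ 6.2 -7.1 -8.5]
1 [[0.0, 0.0, 1.0], [-0.84, 0.54, 0.0], [-0.54, -0.84, 0.0]]
1 [[-0.0, -0.0, 1.0], [-0.92, -0.39, -0.0], [0.39, -0.92, -0.0]]
1 [[0.0, -0.0, 1.0], [0.8, -0.61, -0.0], [0.61, 0.8, 0.0]]
-1 [[0.0, 0.0, 1.0], [-1.0, -0.0, 0.0], [0.0, -1.0, 0.0]]
-1 [[-0.0, -0.0, 1.0], [-1.0, -0.0, -0.0], [0.0, -1.0, -0.0]]
-1 [[0.0, -0.0, 1.0], [-1.0, 0.0, 0.0], [-0.0, -1.0, -0.0]]
```

```bash
cat >> kin.py <<'E'
K=[.0221,-.1907,.2945,.5993,.448,-.0218,.456]
CT=R.from_matrix([[0,0,1],[-1,0,0],[0,-1,0]])
LO=np.array([-176.03,-82.01,-58.28,-173.87,-174.79,-173.66]);HI=np.array([176.03,121.73,71.71,95.51,-.11,173.66])
def ik(p,Rm,q0):
    def f(q):
        P,Q=fk(q,K,-1,-1); Q=Q*CT
        return np.r_[(P-p)*10,(Q.inv()*Rm).as_rotvec()*3]
    r=least_squares(f,np.clip(q0,LO+.5,HI-.5),bounds=(LO,HI)); return r.x,np.abs(r.fun).max()
E
python3 - <<'E'
from kin import *
q0=D[7][1]
for az in (22,10,35):
  for t in (15,20,25,30,35,40):
    for c in [(-5,-163,190),(22,-163,147),(52,-163,125)]:
        q,e=ik(W(*c),Rt(az,t),q0); print(az,t,c,q.round(1),round(e,3))
E
```

```text
22 15 (-5, -163, 190) [ 24.4  -1.9 -35.    0.9 -41.9 -93. ] 0.0
22 15 (22, -163, 147) [ 22.2   4.3 -35.7   0.1 -35.  -90.3] 0.0
22 15 (52, -163, 125) [ 20.1   9.  -34.   -0.9 -32.1 -87.4] 0.0
22 20 (-5, -163, 190) [ 24.6  -4.9 -39.6   1.6 -35.3 -93.8] 0.0
22 20 (22, -163, 147) [ 22.2   1.8 -40.5   0.2 -27.6 -90.3] 0.0
22 20 (52, -163, 125) [ 19.9   6.9 -38.8  -1.7 -24.3 -86.4] 0.0
22 25 (-5, -163, 190) [ 25.   -7.6 -44.3   2.7 -28.3 -95. ] 0.0
22 25 (22, -163, 147) [ 22.2  -0.1 -45.4   0.3 -19.7 -90.5] 0.0
22 25 (52, -163, 125) [ 19.7   5.4 -43.7  -3.6 -16.  -84.5] 0.0
22 30 (-5, -163, 190) [ 25.4  -9.9 -49.1   4.8 -20.9 -97.4] 0.0
22 30 (22, -163, 147) [ 22.3  -1.4 -50.3   0.7 -11.1 -90.9] 0.0
22 30 (52, -163, 125) [ 19.4   4.6 -48.6 -10.8  -6.9 -77.1] 0.0
22 35 (-5, -163, 190) [  25.9  -11.7  -54.    10.1  -12.9 -103.1] 0.0
22 35 (22, -163, 147) [ 22.3  -1.9 -55.3   6.3  -1.5 -96.6] 0.0
22 35 (52, -163, 125) [  19.1    4.8  -53.6 -154.1   -3.8   66.5] 0.0
22 40 (-5, -163, 190) [  25.7  -12.3  -58.3   25.    -5.  -117.7] 0.023
22 40 (22, -163, 147) [  20.5   -0.9  -58.3 -165.4   -6.
[... 1820 characters left out ...]
, 147) [ 14.9   2.9 -42.2 -22.  -22.7 -51.2] 0.0
35 25 (52, -163, 125) [ 13.1   8.  -40.4 -27.1 -20.2 -44.3] 0.0
35 30 (-5, -163, 190) [ 14.7  -5.2 -45.5 -25.9 -23.4 -48.2] 0.0
35 30 (22, -163, 147) [ 12.8   2.5 -46.3 -40.4 -17.  -31.4] 0.0
35 30 (52, -163, 125) [ 11.    7.9 -44.4 -50.7 -15.3 -19.3] 0.0
35 35 (-5, -163, 190) [ 12.2  -5.3 -49.5 -45.3 -18.2 -27.1] 0.0
35 35 (22, -163, 147) [ 10.3   3.1 -50.3 -73.5 -14.4   3.6] 0.0
35 35 (52, -163, 125) [  8.6   8.8 -48.4 -87.2 -14.8  19.2] 0.0
35 40 (-5, -163, 190) [  9.4  -4.4 -53.5 -77.  -16.6   6.6] 0.0
35 40 (22, -163, 147) [   7.7    4.9  -54.2 -107.9  -18.1   40.4] 0.0
35 40 (52, -163, 125) [   6.1   10.8  -52.1 -116.1  -20.3   50.5] 0.0
```

```bash
python3 - <<'E'
from pl import *
o,p,r=state()
plan(p,r,[(W(2,-165,190),Rt(22,25),6)],0)
E
```

```text
0 -0.01 -0.04 0.11 -0.01 2.44 -0.01; 0 -0.01 -0.04 0.11 -0.01 2.44 -0.01; 0 -0.02 -0.04 0.11 -0.01 2.44 -0.01; 0 -0.02 -0.04 0.11 -0.01 2.44 -0.01; 0 -0.03 -0.04 0.1 -0.01 2.44 -0.01; 0 -0.03 -0.04 0.1 -0.01 2.44 -0.01
```

Emit:
{"op": "step_arm", "data": {
  "plan": "0 0 0 0 0 2.5 0; 0 0 0 0.1 0 2.5 0; 0 0 -0.1 0.1 0 2.5 0; 0 0 0 0.1 0 2.5 0; 0 0 -0.1 0.1 0 2.5 0; 0 0 0 0.1 0 2.5 0; 0 0 0 0 0 0 0"
}}

```text
clock: 20.18
tool_pos: [0.5274, 0.0196, 0.1912]
orientation: [-179.9, 24.6, -157.9]
force: [0.5, 0.8, 1.3]
opening: 0.0003
```

```bash
python3 - <<'E'
from pl import *
o,p,r=state(); print(p,o['orientation'],toC(p),o['joint_pos'],o['clock'],o['force'])
plan(p,r,[(W(18,-166,158),Rt(22,25),4)],0)
E
```

```text
[0.52744    0.01958869 0.19122499] [-179.92763046   24.61876031 -157.8746314 ] [   1.4 -163.8  191.2] [ 24.12068117  -4.71870864 -40.09306428   1.80513067 -30.0346551
 -93.37697244] 20.1833 [0.50211484 0.79688483 1.26244956]
0 0.05 -0.26 0.89 -0 -0.1 0.03; 0 0.05 -0.26 0.89 -0 -0.1 0.03; 0 0.05 -0.26 0.89 -0 -0.1 0.03; 0 0.05 -0.26 0.89 -0 -0.1 0.03
```

Emit:
{"op": "step_arm", "data": {
  "plan": "0 0 -0.3 0.9 0 0 0; 0 0.1 -0.2 0.9 0 0 0; 0 0 -0.3 0.9 0 0 0; 0 0.1 -0.2 0.9 0 0 0; 0 0 0 0 0 0 0"
}}

```text
clock: 20.6
tool_pos: [0.542, 0.0132, 0.1549]
orientation: [-180.0, 24.6, -158.0]
force: [-0.7, -0.0, -1.5]
opening: 0.0006
```

```bash
python3 - <<'E'
from pl import *
o,p,r=state(); print(p,o['orientation'],toC(p),o['joint_pos'],o['clock'],o['force'])
snap('side','s12');crop('s12',260,160,360,280,6,'s12c');snap('wrist','w12');crop('w12',200,180,420,400,3,'w12c')
snap('scene','sc12');crop('sc12',290,110,410,270,4,'sc12c')
E
```

```text
[0.54199778 0.01324899 0.15493265] [-179.95314256   24.63075475 -158.01824514] [  16.8 -167.7  154.9] [ 22.23010237  -0.25971852 -41.02824351   0.36117999 -24.60153968
 -90.55414625] 20.6 [-0.71346483 -0.02565883 -1.47591784]
```

View pics/s12c.png

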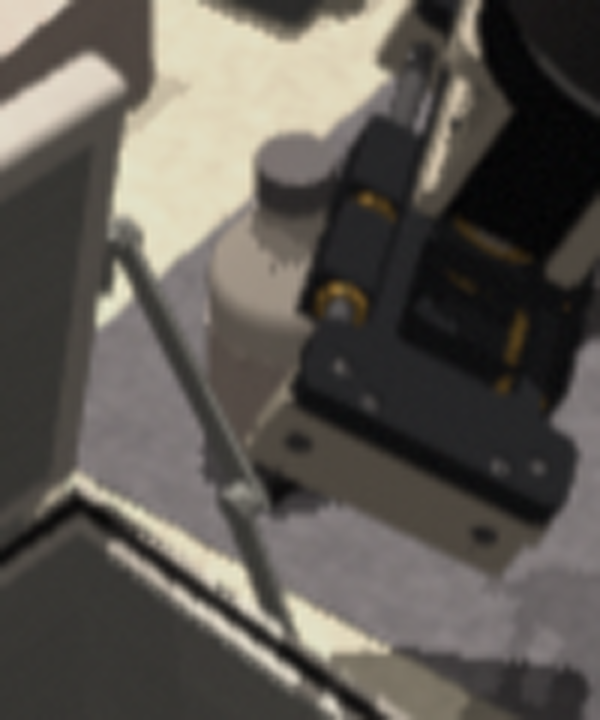

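View pics/w12c.png

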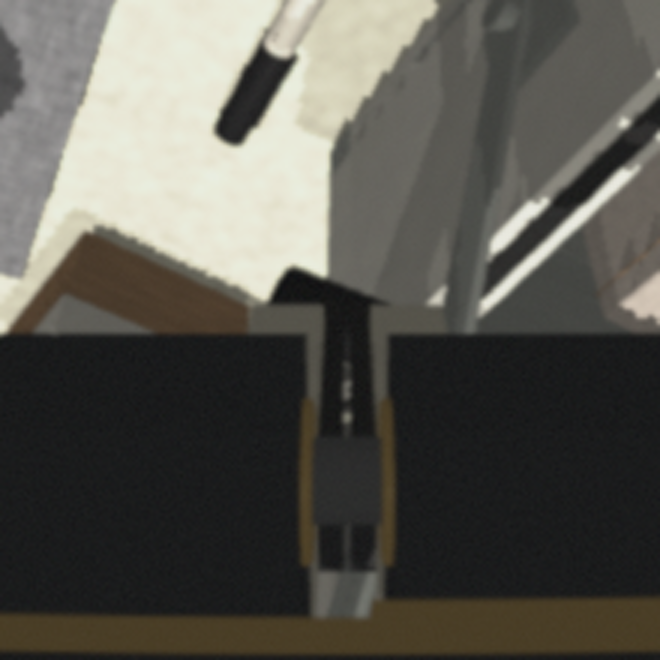

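View pics/sc12c.png

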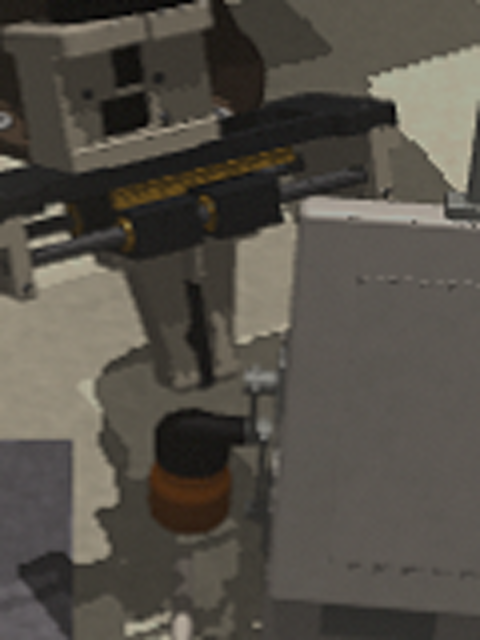

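```bash
python3 - <<'E'
from pl import *
c=cal('sc12')
for P in [(27,-176,140),(27,-144,140),(27,-176,147),(27,-144,147),(16.8,-167.7,154.9)]: print(P,(proj(c,W(*P))[0]-[290,110])*4)
c=cal('w12')
for P in [(27,-176,140),(27,-144,140),(16.8,-167.7,154.9)]: print(P,(proj(c,W(*P))[0]-[200,180])*3)
E
```

```text
(27, -176, 140) [175.29085749 428.08942613]
(27, -144, 140) [246.67916301 433.43492502]
(27, -176, 147) [175.83702314 415.97023101]
(27, -144, 147) [247.61169547 421.31305535]
(16.8, -167.7, 154.9) [196.75393761 389.26810726]
(27, -176, 140) [286.58839619 303.22322838]
(27, -144, 140) [424.67093189 356.71805227]
(16.8, -167.7, 154.9) [351.43589449 350.7131161 ]
```

```bash
python3 - <<'E'
from pl import *
o,p,r=state(); r=Rt(22,24.6)
pts=[(23.5,-164,148)]
for a in np.linspace(65.2,41,7)[1:]:
    x=-10+88.1*np.cos(np.radians(a)); z=60+88.1*np.sin(np.radians(a)); pts.append((x-3,-164,z+6))
print(np.round(pts,1))
plan(p,r,[(W(*pts[0]),r,2)]+[(W(*q),r,1) for q in pts[1:]],0)
E
```

```text
[[  23.5 -164.   148. ]
 [  29.5 -164.   143.2]
 [  34.8 -164.   140. ]
 [  39.9 -164.   136.5]
 [  44.7 -164.   132.6]
 [  49.3 -164.   128.3]
 [  53.5 -164.   123.8]]
0 -0.11 -0.02 0.57 0 0 0; 0 -0.11 -0.02 0.57 0 0 0; 0 -0.26 -0.31 0.65 0 0 0; 0 -0.28 -0.28 0.48 0 0 0; 0 -0.25 -0.26 0.5 0 0 0; 0 -0.21 -0.25 0.53 0 0 0; 0 -0.18 -0.24 0.55 0 0 0; 0 -0.14 -0.22 0.56 0 0 0
```

Emit:
{"op": "step_arm", "data": {
  "plan": "0 -0.1 0 0.6 0 0 0; 0 -0.1 0 0.5 0 0 0; 0 0 0 0 0 0 0"
}}

```text
clock: 21.0
tool_pos: [0.5495, 0.0166, 0.1484]
orientation: [-179.9, 24.9, -158.0]
force: [0.5, -0.3, 1.3]
opening: 0.0007
```

Emit:
{"op": "step_arm", "data": {
  "plan": "0 -0.3 -0.3 0.6 0 0 0; 0 -0.3 -0.3 0.5 0 0 0; 0 -0.2 -0.3 0.5 0 0 0"
}}

```text
clock: 21.25
tool_pos: [0.5668, 0.0135, 0.1381]
orientation: [-179.9, 25.0, -157.9]
force: [0.0, 1.4, 3.5]
opening: 0.0005
```

```bash
python3 - <<'E'
from pl import *
o,p,r=state(); print(toC(p),o['orientation'],o['clock'],o['force'])
snap('side','s13');crop('s13',240,140,360,280,5,'s13c')
E
```

```text
[  41.3 -163.5  138.1] [-179.9072238    24.96636759 -157.92840713] 21.25 [0.03411221 1.39054495 3.53967005]
```

View pics/s13c.png

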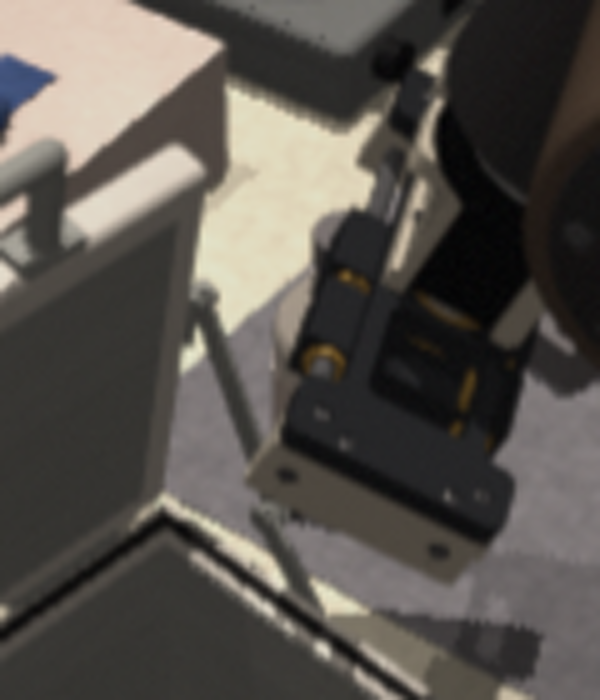

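Emit:
{"op": "step_arm", "data": {
  "plan": "0 -0.2 -0.3 0.5 0 0 0; 0 -0.2 -0.2 0.5 0 0 0; 0 -0.1 -0.2 0.6 0 0 0; 0 0 -0.1 0.4 0 0 0; 0 0 0 0 0 0 0"
}}

```text
clock: 21.72
tool_pos: [0.5811, 0.0105, 0.1222]
orientation: [-179.9, 24.9, -157.9]
force: [-8.6, 0.4, 17.3]
opening: 0.0004
```

```bash
python3 - <<'E'
from pl import *
o,p,r=state(); print(toC(p),o['orientation'],o['clock'],o['force'])
snap('side','s14');crop('s14',150,120,370,320,3.4,'s14c')
E
```

```text
[  55.8 -164.2  122.2] [-179.89387312   24.9255589  -157.92825237] 21.7167 [-8.56079148  0.4288949  17.28496643]
```

View pics/s14c.png

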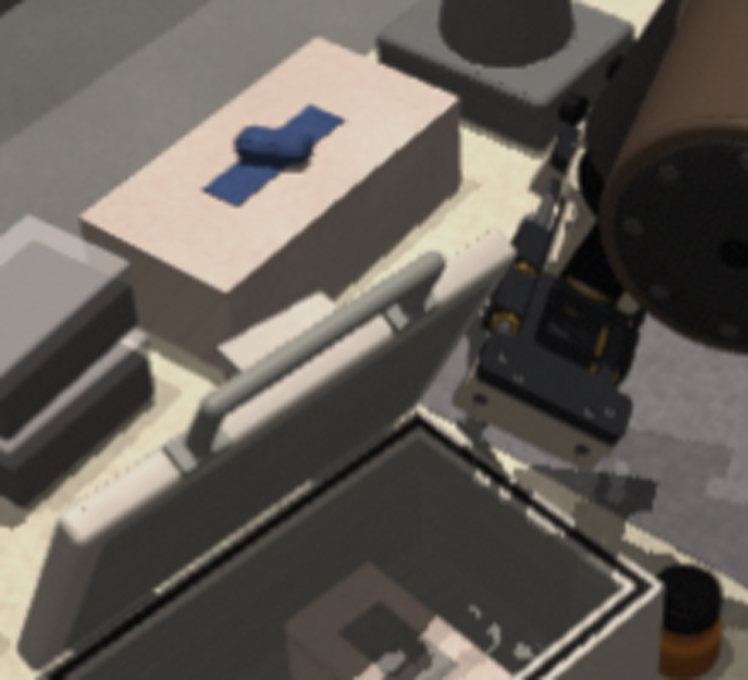

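Emit:
{"op": "step_arm", "data": {
  "plan": "0 0 0.1 -0.4 0 0 0; 0 0.1 0.2 -0.6 0 0 0; 0 0.2 0.2 -0.5 0 0 0; 0 0.4 0.5 -1 0 0 0; 0 0.4 0.5 -1 0 0 0"
}}

```text
clock: 22.18
tool_pos: [0.5505, 0.015, 0.1479]
orientation: [-179.9, 24.7, -158.0]
force: [-0.0, -0.1, 0.9]
opening: -0.0
```

```bash
python3 - <<'E'
from pl import *
o,p,r=state(); print(toC(p),o['orientation'],o['clock'],o['force'],o['joint_pos'])
snap('side','s15');crop('s15',130,110,400,400,2.4,'s15c')
snap('scene','sc15');crop('sc15',290,110,530,310,3.2,'sc15c')
E
```

```text
[  24.9 -164.6  147.9] [-179.9474471    24.71494177 -158.00977482] 22.1833 [-0.00210011 -0.06770497  0.91849947] [ 21.98143269   1.17517302 -40.66108031   0.12282748 -23.4488459
 -90.1046968 ]
```

View pics/s15c.png

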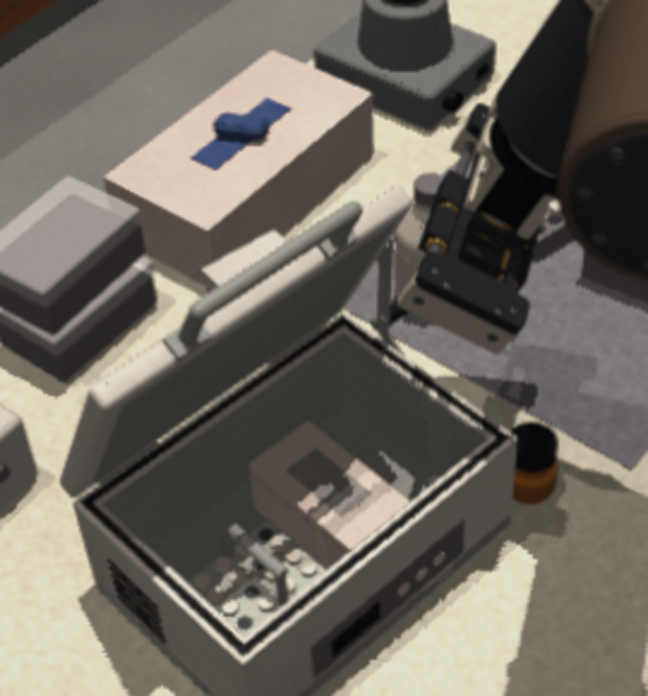

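View pics/sc15c.png

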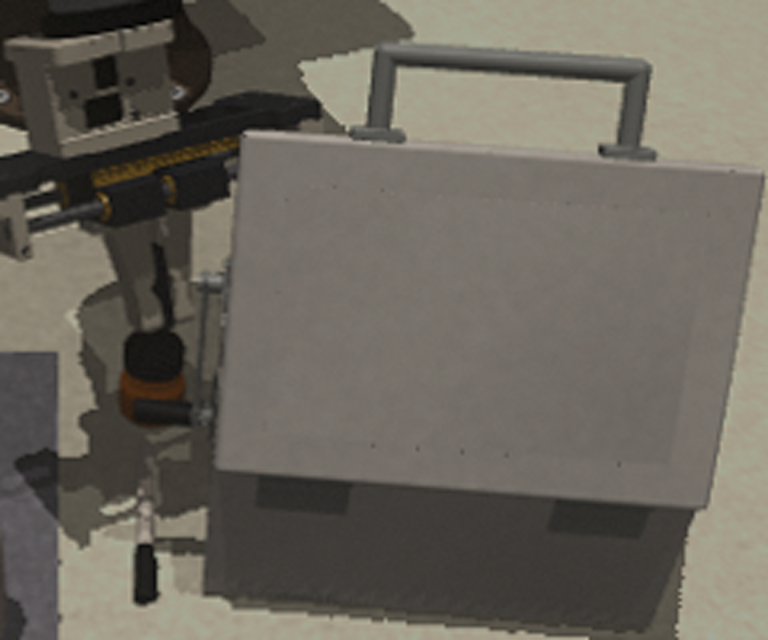

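```bash
python3 - <<'E'
from pl import *
from scipy.optimize import least_squares
obs=[('sc15',290+380/3.2,110+52/3.2,-56-3),('sc15',290+648/3.2,110+68/3.2,59),('s15',130+350/2.4,110+215/2.4,-56),('s15',130+200/2.4,110+320/2.4,56)]
def bar(t,y): return W(90-222*np.cos(t)+9*np.sin(t),y,110+222*np.sin(t)+9*np.cos(t))
f=lambda t:np.concatenate([proj(cal(n),bar(t[0],y))[0]-[u,v] for n,u,v,y in obs])
r=least_squares(f,[1.2]); print(r.x,r.fun.round(1)); t=r.x[0]; print(toC(bar(t,0)))
# knee angle check roller
print(proj(cal('sc15'),W(54,-160,120))[0]-[290,110], (135+190)/2/3.2,410/3.2)
E
```

```text
[1.10335457] [ 3.6  1.2 -5.3  1.3 -1.5  1.6  3.2 -3.9]
[ -2.    0.  312.2]
[ 51.23021656 126.00481175] 50.78125 128.125
```

```bash
python3 - <<'E'
from kin import *
o,p,r=state()
plan(p,r,[(W(-40,-170,340),Rt(22,3),8),(W(0,0,385),Rd(-99.2),10)],3)
q0=o['joint_pos']
for c,Rm in [((-10,-168,240),Rt(22,14)),((-40,-170,340),Rt(22,3)),((0,0,385),Rd(-99.2)),((0,0,296),Rd(-99.2)),((-131,0,104),Rd(-99.2))]:
    q,e=ik(W(*c),Rm,q0); print(c,q.round(1),round(e,3)); q0=q
E
```

```text
3 -0.34 0.36 -2.47 -0.01 2.73 0; 3 -0.22 0.36 -2.48 -0.01 2.73 0; 3 -0.1 0.36 -2.49 -0.01 2.73 0; 3 0.01 0.36 -2.49 -0.01 2.73 0; 3 0.13 0.36 -2.49 -0.01 2.73 0; 3 0.25 0.36 -2.48 -0.01 2.73 0; 3 0.37 0.36 -2.47 -0.01 2.73 0; 3 0.49 0.36 -2.45 -0.01 2.73 0; 3 -1.24 1.25 -0.39 -0.15 0.27 -5.88; 3 -1.36 1.11 -0.39 -0.15 0.27 -5.88; 3 -1.47 0.97 -0.39 -0.15 0.27 -5.88; 3 -1.56 0.82 -0.4 -0.15 0.27 -5.88

3 -1.63 0.65 -0.4 -0.15 0.27 -5.88; 3 -1.69 0.48 -0.41 -0.15 0.27 -5.88; 3 -1.73 0.31 -0.42 -0.15 0.27 -5.88; 3 -1.75 0.13 -0.42 -0.15 0.27 -5.88; 3 -1.75 -0.05 -0.43 -0.15 0.27 -5.88; 3 -1.73 -0.22 -0.44 -0.15 0.27 -5.88

(-10, -168, 240) [ 24.1  -4.9 -29.9   0.7 -51.  -92.5] 0.0
(-40, -170, 340) [ 25.7  -3.6 -13.3   0.2 -77.3 -93.7] 0.0
(0, 0, 385) [ 37.3   7.8   4.5   0.  -86.7 -46.5] 0.0
(0, 0, 296) [ 37.3   9.5  -5.1  -0.  -75.5 -46.5] 0.0
(-131, 0, 104) [ 49.6   9.4 -34.4  -0.  -46.2 -58.8] 0.0
```

Emit:
{"op": "step_arm", "data": {
  "plan": "0 0 0.4 -2 0 0 0; 0 -0.3 0.4 -2.5 0 2.7 0; 3 -0.3 0.4 -2.5 0 2.7 0; 3 0 0.4 -2.5 0 2.7 0; 3 0.1 0.4 -2.5 0 2.7 0; 3 0.2 0.4 -2.5 0 2.7 0; 3 0.4 0.4 -2.5 0 2.7 0; 3 0.5 0.4 -2.5 0 2.7 0; 3 -1.2 1.2 -0.4 0 2.7 -5.9; 3 -1.4 1.1 -0.4 0 2.7 -5.9; 3 -1.5 1 -0.4 0 0 -5.9; 3 -1.6 0.8 -0.4 0 0 -5.9"
}}

```text
clock: 23.28
tool_pos: [0.5073, 0.0868, 0.3506]
orientation: [-179.3, 0.2, -134.1]
force: [0.3, -0.0, 0.2]
opening: 0.0297
```

```bash
python3 - <<'E'
from pl import *
o,p,r=state(); print(toC(p),o['orientation'],o['clock'],o['force'],o['joint_pos'])
plan(p,r,[(W(0,0,385),Rd(-99.2),6)],3)
E
```

```text
[ -29.2 -100.6  350.6] [-1.79267178e+02  1.73235282e-01 -1.34103323e+02] 23.2833 [ 0.25005088 -0.0415348   0.20971359] [ 32.12617555   1.47225697  -7.69314337   0.67986121 -80.49255786
 -76.34090284]
3 -1.66 0.55 -0.58 -0.13 -0.01 -5.82; 3 -1.7 0.38 -0.57 -0.13 -0.01 -5.82; 3 -1.73 0.21 -0.57 -0.13 -0.01 -5.82; 3 -1.75 0.03 -0.57 -0.13 -0.01 -5.82; 3 -1.74 -0.14 -0.57 -0.13 -0.01 -5.82; 3 -1.72 -0.32 -0.57 -0.13 -0.01 -5.82
```

Emit:
{"op": "step_arm", "data": {
  "plan": "3 -1.7 0.5 -0.6 -0.1 0 -5.8; 3 -1.7 0.4 -0.6 -0.1 0 -5.8; 3 -1.7 0.2 -0.6 -0.1 0 -5.8; 3 -1.7 0 -0.6 -0.1 0 -5.8; 3 -1.7 -0.1 -0.6 -0.1 0 -5.8; 3 -1.7 -0.3 -0.5 -0.1 0 -5.8; 3 0 0 0 0 0 0"
}}

```text
clock: 23.87
tool_pos: [0.5532, 0.1812, 0.3857]
orientation: [-179.8, -0.1, -99.2]
force: [0.3, 0.0, -0.1]
opening: 0.03
```

```bash
python3 - <<'E'
from pl import *
o,p,r=state(); print(toC(p),o['orientation'],o['clock'],o['force'])
snap('wrist','w16'); snap('side','s16');crop('s16',130,80,400,350,2.2,'s16c')
E
```

```text
[ 1.000e+00 -2.000e-01  3.857e+02] [-1.79805188e+02 -6.81324738e-02 -9.91917516e+01] 23.8667 [ 0.29862677  0.00274653 -0.09622197]
```

View pics/w16.png

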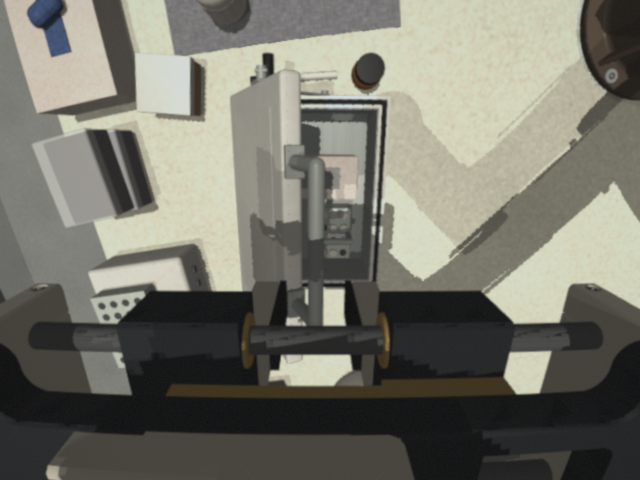

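View pics/s16c.png

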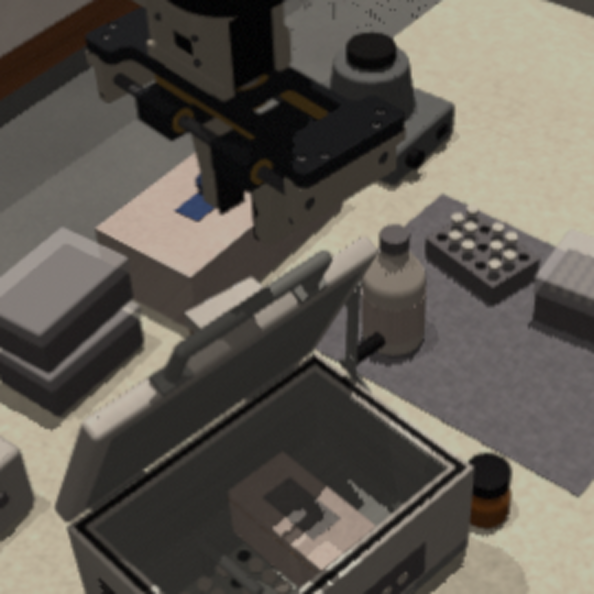

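```bash
python3 - <<'E'
from pl import *
crop('w16',220,130,420,370,3,'w16c')
c=cal('w16')
for t in np.arange(1.05,1.27,.03):
    x=90-222*np.cos(t)+9*np.sin(t); z=110+222*np.sin(t)+9*np.cos(t)
    print(round(t,2),round(x,1),round(z,1),proj(c,[W(x,-56,z),W(x,0,z)]).round(1).tolist())
E
```

```text
1.05 -12.7 307.0 [[334.6, 176.0], [333.4, 250.6]]
1.08 -6.7 310.0 [[326.3, 176.4], [325.6, 251.9]]
1.11 -0.7 312.8 [[317.7, 176.9], [317.6, 253.2]]
1.14 5.5 315.5 [[308.8, 177.4], [309.2, 254.4]]
1.17 11.7 317.9 [[299.5, 177.8], [300.6, 255.6]]
1.2 17.9 320.2 [[290.0, 178.2], [291.8, 256.6]]
1.23 24.3 322.2 [[280.3, 178.6], [282.7, 257.6]]
1.26 30.7 324.1 [[270.3, 179.0], [273.5, 258.6]]
```

View pics/w16c.png

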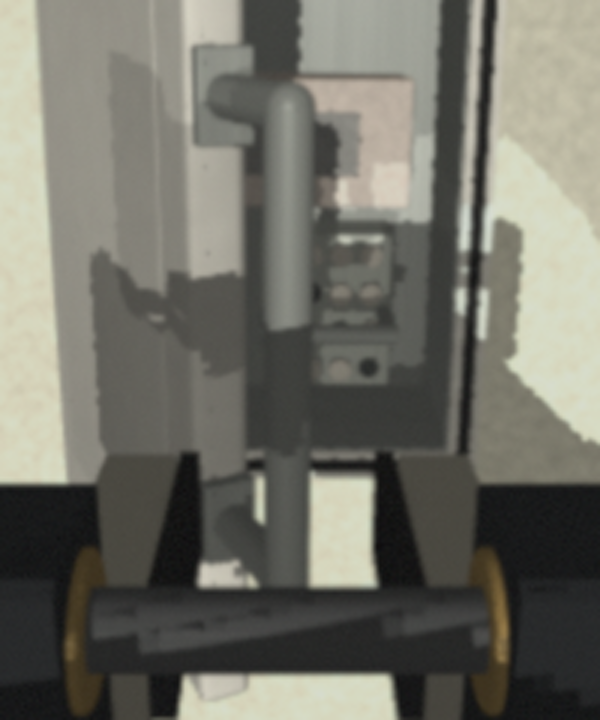

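Emit:
{"op": "step_arm", "data": {
  "plan": "3 0 0 1.5 0 0 0; 3 0 0 2 0 0 0; 3 0 0 2 0 0 0; 3 0 0 2 0 0 0; 3 0 0 1.3 0 0 0; 3 0 0 0 0 0 0; 0 0 0 0 0 0 0; 0 0 0 0 0 0 0; 0 0 0 0 0 0 0; 0 0 0 0 0 0 0; 0 0 0 0 0 0 0"
}}

```text
clock: 24.88
tool_pos: [0.5526, 0.1787, 0.2998]
orientation: [-179.7, 0.0, -99.6]
force: [-1.7, -0.7, 3.6]
opening: 0.011
```

```bash
python3 - <<'E'
from pl import *
o,p,r=state(); print(toC(p),o['orientation'],o['clock'],o['force'],o['opening'])
from scipy.optimize import brentq
X=toC(p)[0]
t0=brentq(lambda t:90-222*np.cos(t)+9*np.sin(t)-X-0.0,0.8,1.3); print(t0, 110+222*np.sin(t0)+9*np.cos(t0)-toC(p)[2])
for n in (30,):
    th=np.linspace(t0,0,n+1); x=90-222*np.cos(th)+9*np.sin(th); z=110+222*np.sin(th)+9*np.cos(th)
    X=np.round((x-x[0])/10,1);Z=np.round((z-z[0])/10,1)
    r=['0 0 %g %g 0 0 0'%(round(-a,1)+0,round(-b,1)+0) for a,b in zip(np.diff(X),np.diff(Z))]
    for i in range(0,n,10): print('; '.join(r[i:i+10]))
    print(X[10],Z[10],X[20],Z[20],X[-1],Z[-1])
E
```

```text
[  0.9  -2.7 299.8] [-1.79660477e+02  1.54933995e-02 -9.96181220e+01] 24.8833 [-1.6554731  -0.74952577  3.58654283] 0.01095396316153772
1.1176458288829527 13.734247732414815
0 0 0.8 0.3 0 0 0; 0 0 0.7 0.4 0 0 0; 0 0 0.7 0.4 0 0 0; 0 0 0.7 0.4 0 0 0; 0 0 0.7 0.5 0 0 0; 0 0 0.7 0.5 0 0 0; 0 0 0.6 0.5 0 0 0; 0 0 0.7 0.5 0 0 0; 0 0 0.6 0.6 0 0 0; 0 0 0.6 0.5 0 0 0
0 0 0.6 0.6 0 0 0; 0 0 0.5 0.7 0 0 0; 0 0 0.6 0.6 0 0 0; 0 0 0.5 0.6 0 0 0; 0 0 0.4 0.7 0 0 0; 0 0 0.5 0.7 0 0 0; 0 0 0.4 0.7 0 0 0; 0 0 0.4 0.7 0 0 0; 0 0 0.4 0.8 0 0 0; 0 0 0.3 0.7 0 0 0
0 0 0.4 0.8 0 0 0; 0 0 0.2 0.8 0 0 0; 0 0 0.3 0.8 0 0 0; 0 0 0.2 0.8 0 0 0; 0 0 0.2 0.8 0 0 0; 0 0 0.2 0.8 0 0 0; 0 0 0.2 0.8 0 0 0; 0 0 0.1 0.8 0 0 0; 0 0 0 0.8 0 0 0; 0 0 0.1 0.9 0 0 0
-6.8 -4.6 -11.4 -11.4 -13.3 -19.5
```

Emit:
{"op": "step_arm", "data": {
  "plan": "0 0 0.8 0.3 0 0 0; 0 0 0.7 0.4 0 0 0; 0 0 0.7 0.4 0 0 0; 0 0 0.7 0.4 0 0 0; 0 0 0.7 0.5 0 0 0; 0 0 0.7 0.5 0 0 0; 0 0 0.6 0.5 0 0 0; 0 0 0.7 0.5 0 0 0; 0 0 0.6 0.6 0 0 0; 0 0 0.6 0.5 0 0 0"
}}

```text
clock: 25.72
tool_pos: [0.4849, 0.1901, 0.2514]
orientation: [-179.7, -0.0, -99.6]
force: [5.5, 0.5, -3.5]
opening: 0.011
```

Emit:
{"op": "step_arm", "data": {
  "plan": "0 0 0.6 0.6 0 0 0; 0 0 0.5 0.7 0 0 0; 0 0 0.6 0.6 0 0 0; 0 0 0.5 0.6 0 0 0; 0 0 0.4 0.7 0 0 0; 0 0 0.5 0.7 0 0 0; 0 0 0.4 0.7 0 0 0; 0 0 0.4 0.7 0 0 0; 0 0 0.4 0.8 0 0 0; 0 0 0.3 0.7 0 0 0; 0 0 0 0 0 0 0"
}}

```text
clock: 26.63
tool_pos: [0.4394, 0.1977, 0.1825]
orientation: [-179.8, -0.1, -99.6]
force: [-0.6, 3.4, -1.2]
opening: 0.0112
```

```bash
python3 - <<'E'
from pl import *
o,p,r=state(); print(toC(p),o['orientation'],o['clock'],o['force'],o['opening'])
snap('side','s17');crop('s17',130,80,430,420,1.75,'s17c')
E
```

```text
[-113.9   -2.   182.5] [-1.79808104e+02 -5.15431135e-02 -9.96122858e+01] 26.6333 [-0.60502666  3.35899939 -1.15064535] 0.01119417817929491
```

View pics/s17c.png

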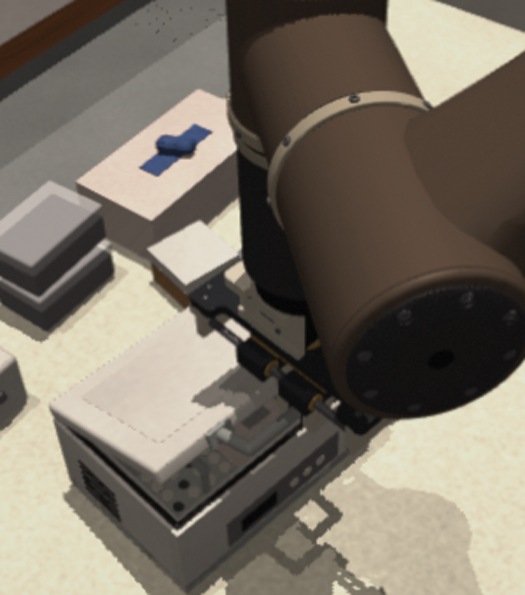

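Emit:
{"op": "step_arm", "data": {
  "plan": "0 0 0.4 0.8 0 0 0; 0 0 0.2 0.8 0 0 0; 0 0 0.3 0.8 0 0 0; 0 0 0.2 0.8 0 0 0; 0 0 0.2 0.7 0 0 0; 0 0 0.2 0.7 0 0 0; 0 0 0.2 0.7 0 0 0; 0 0 0.1 0.6 0 0 0; 0 0 0 0.5 0 0 0; 0 0 0.1 0.5 0 0 0; 0 0 0 0.4 0 0 0; 0 0 0 0 0 0 0"
}}

```text
clock: 27.68
tool_pos: [0.4225, 0.2006, 0.1104]
orientation: [-179.7, -0.0, -99.6]
force: [4.2, 1.7, -1.6]
opening: 0.011
```

Emit:
{"op": "step_arm", "data": {
  "plan": "0 0 0 0.2 0 0 0; 0 0 0 0.2 0 0 0; 0 0 0 0.1 0 0 0; 0 0 0 0 0 0 0"
}}

```text
clock: 28.02
tool_pos: [0.4222, 0.2007, 0.1059]
orientation: [-179.7, -0.0, -99.6]
force: [5.2, 1.1, -1.2]
opening: 0.0108
```

Emit:
{"op": "step_arm", "data": {
  "plan": "0 0 0 0.2 0 0 0; 0 0 0 0 0 0 0"
}}

```text
clock: 28.18
tool_pos: [0.4223, 0.2007, 0.1048]
orientation: [-179.7, -0.0, -99.6]
force: [-0.0, 0.5, 8.1]
opening: 0.0106
```

Emit:
{"op": "step_arm", "data": {
  "plan": "0 0 0 0.1 0 0 0; 1.6 0 0 0 0 0 0; 2.7 0 0 0 0 0 0; 2.7 0 0 0 0 0 0; 2.7 0 0 0 0 0 0"
}}

```text
clock: 28.6
tool_pos: [0.4212, 0.1998, 0.1025]
orientation: [-179.8, -0.1, -99.6]
force: [-0.6, -0.3, 0.5]
opening: 0.0259
```

```bash
python3 - <<'E'
from pl import *
o,p,r=state(); print(toC(p),o['orientation'],o['clock'],o['force'],o['opening'])
snap('wrist','w18');snap('scene','sc18');crop('sc18',300,100,530,320,3,'sc18c')
E
```

```text
[-132.2   -2.8  102.5] [-1.79814513e+02 -1.23460816e-01 -9.96385367e+01] 28.6 [-0.57062915 -0.2635691   0.46186789] 0.02589335334657443
```

View pics/sc18c.png

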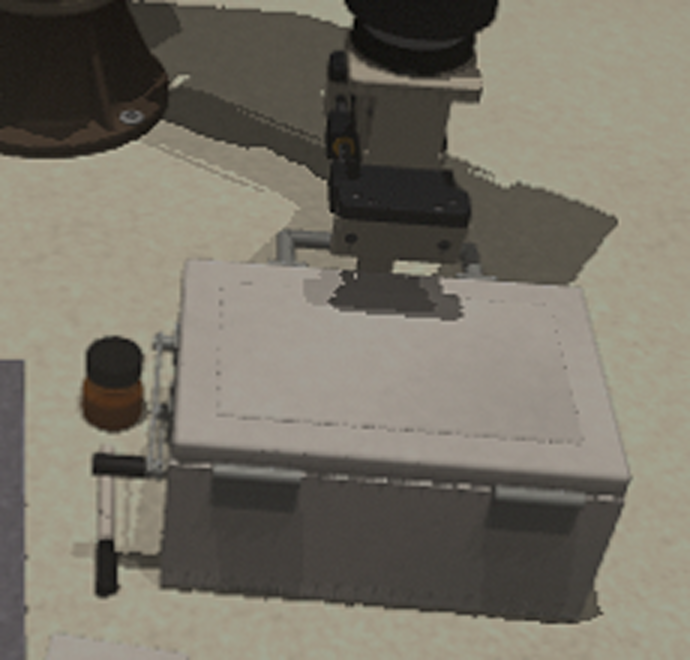

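View pics/w18.png

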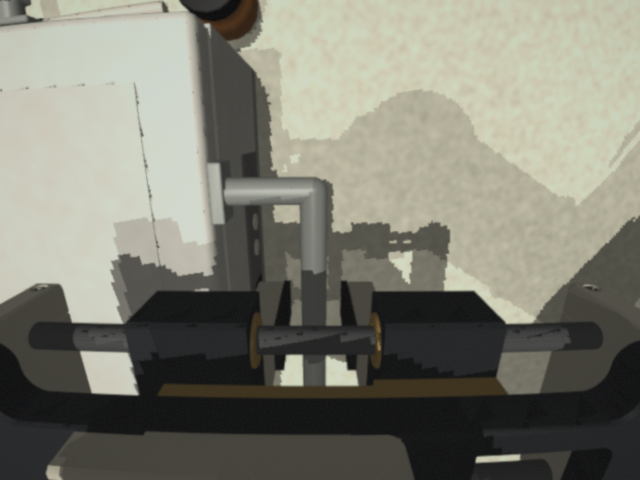

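Shut. Withdraw upward, then check all views.

Emit:
{"op": "step_arm", "data": {
  "plan": "2.7 0 0 -0.5 0 0 0; 2.7 0 0 -1 0 0 0; 2.7 0 0 -2 0 0 0; 2.7 0 0 -2.5 0 0 0; 2.7 0 0 -3 0 0 0; 2.7 0 0 -3 0 0 0; 2.7 1.5 1.5 -3 0 0 0; 2.7 2 2 -2 0 0 0; 2.7 2 2 0 0 0 0; 2.7 2 1 0 0 0 0; 2.7 0 0 0 0 0 0; 2.7 0 0 0 0 0 0"
}}

```text
clock: 29.7
tool_pos: [0.3441, 0.1371, 0.2736]
orientation: [-179.7, 0.1, -99.6]
force: [0.6, 0.9, -0.2]
opening: 0.0272
```

```bash
python3 - <<'E'
from pl import *
o,p,r=state(); print(toC(p),o['orientation'],o['clock'],o['force'],o['opening'])
snap('side','s19');snap('scene','sc19')
a=cv2.imread('pics/scene0.png').astype(int);b=cv2.imread('pics/sc19.png').astype(int)
crop('sc19',300,150,530,320,3,'sc19c')
E
```

```text
[-198.3  -77.1  273.6] [-1.79684207e+02  7.54895162e-02 -9.96046590e+01] 29.7 [ 0.60271172  0.88372175 -0.22449982] 0.02720447872752406
```

View pics/sc19.png

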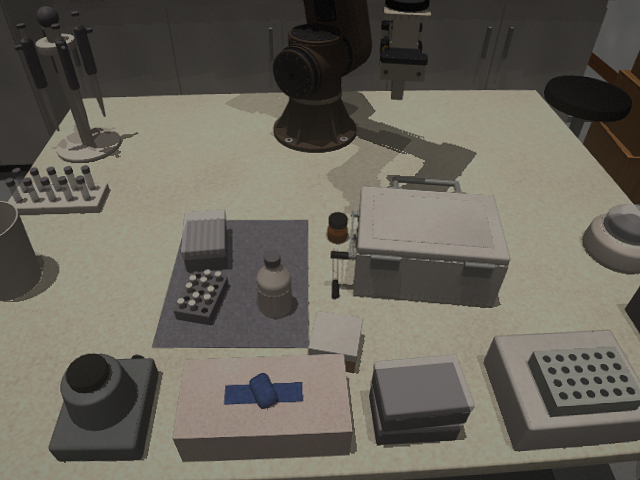

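View pics/s19.png

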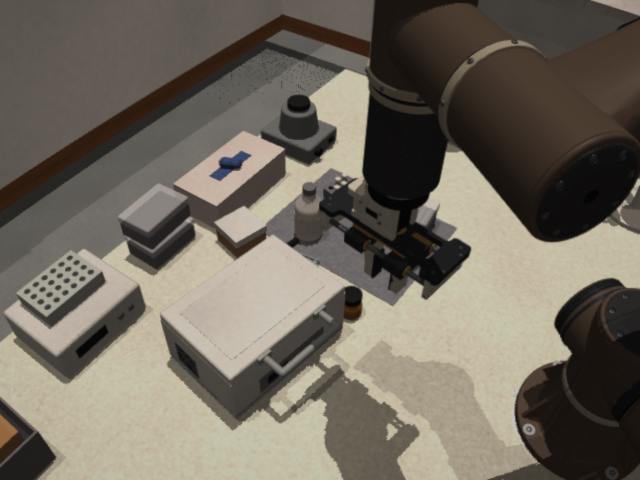

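View pics/sc19c.png

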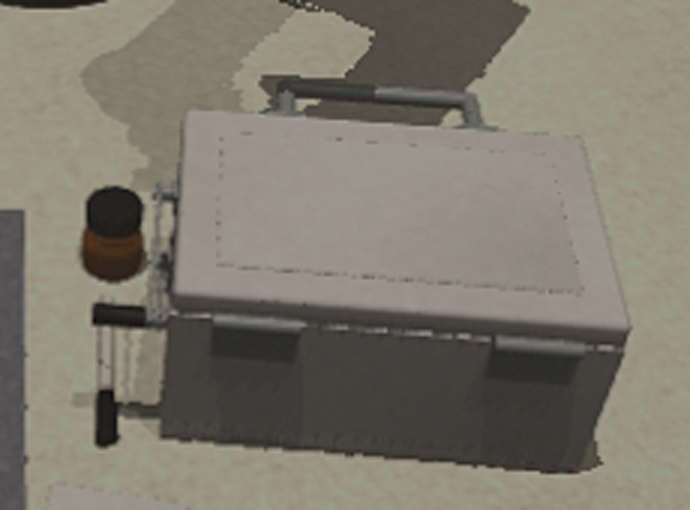

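```bash
python3 -c "
from plant import workorder; print(workorder.close_job())"
```

```text
the job is handed in; nothing more can be done
None
```

I put the block away in the cold chest and shut the lid, then handed the job in at about 30 s of the 69 s allowed. `close_job` reports no verdict, so what follows rests on my own checks.

- **Lid up:** I raised it by the bar until the stay locked. After I let go, the pictures showed the lid up and the stay roller where it should be when locked.
- **Block:** I lowered it onto the chest floor and released it on contact. It stood upright at about x −14, y +61 mm in the chest frame, beside the kit box, which spans about y −55 to +5 mm.
- **Unlocking:** I broke the stay by pushing the roller. I pushed a little too far: the force reached about 17–19 N near the end, against the 3 N expected. The lid ended near 1.12 rad, the low edge of the range where it stays put, and it held there.
- **Lid down:** I lowered it in my grip at low speed until it met the rim, where the force rose to about 8 N, then released it and moved clear.

**Last checks:** The final scene picture shows the lid, bar and folded stay where they were at the start. The bottle, tip box, tube rack, jar, freezer box and pen look unmoved. The force reads about zero and the robot touches nothing. I last saw the block and kit box, in place, through the gap as the lid came down.

**Problem along the way:** My first tilted approach to the stay brought joints 3 and 5 close to their range limits (−58.03° against −58.28°, and −1.5° against −0.11°). I backed off to a smaller tilt, and no reading I took showed a joint past its range.

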